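Clear down the specimen bench

ROBOT

A 6-joint arm with a two-finger parallel gripper is mounted at the origin on the work surface. World frame = base frame: x ahead of the robot, y to its left, z up, the work surface at z = 0. Lengths are in m, angles in degrees, forces in N, time in s.
With the tool pointing down it reaches from about 0.4 to 0.825 m from the base axis. Payload 7 kg.
Tool frame: the origin (TCP) lies at the very end of the fingers, on their centre line; the grasp point (between the pads) lies behind it (r.grasp_offset is the z of the grasp point in the tool frame, in m); z points along the fingers, y is the direction in which the jaws open and shut (so a half turn about z gives the same grasp; the last joint's range is limited). The gripper opens to 88 mm and grips with 3 to 60 N. Pads are 19 mm wide; open, the fingers measure 130 mm over their backs; the gripper's body (78 mm by 193 mm) begins 47 mm behind the grasp point.
Start: joints at [81.194, 20.546, 0.682, 0, -70.136, -16.507], TCP at [0.289, 0.61, 0.227] pointing down, gripper open.
Joint ranges: [-176.03, 176.03], [-82.01, 121.73], [-58.28, 71.71], [-173.87, 95.51], [-174.79, -0.11], [-173.66, 173.66]. Speed limits (degrees/s): [136.94, 136.94, 172.46, 180, 180, 180].

INTERFACE

Orientations are given as [roll, pitch, yaw] about the fixed x, y, z axes, in that order (R = Rz(yaw) Ry(pitch) Rx(roll)).
In Python, from plant import r gives the robot as it stands. The module is installed in compiled form; this text tells all that it offers.
- The arm moves only by the tool servo_tool, never from a script. Its argument "targets" is a list of rows, each an object of numbers: "dx", "dy", "dz": the shift along the world's x, y, z in cm; "spin": the turn about the world's z in rad; "grip": the opening in per cent of the stroke, from 0 (shut) to 100 (fully open). A call has exactly 10 rows; each row is the pose to reach, as a shift and turn from the pose commanded when the call began; what a row does not reach only later rows make up. A row lasts 1/12 s, in which the tool goes at most 41.7 mm and 7.16 degrees, less where a joint would pass 70% of its speed; a pose out of reach is approached as far as the arm can. A call with a gripper value outside its range is refused whole. The fingers move at their own pace and stop on an object; "squeeze" is the grip in N (left out, the last holds). Time passes only in rows, so rows that repeat a pose let the fingers close, or fill a call up. It gives the time, the measured TCP pose, the force and the opening at its end, in the units of the state.
- r.get_state(): the state, without advancing time (a new reading comes with each control period).
- r.capture(name): name is "scene" or "top" or "wrist"; returns the picture (400x640x3 uint8, blue, green, red); there is no depth.
- r.get_calibration(name): a dict with "K" (3x3 intrinsics, pixels), "k1" (the pictures are not rectified: a ray, as slopes to the right and down, at radius r is drawn at 1 + k1 r^2 times it, then the intrinsics apply), "extrinsics" (4x4, takes a point from camera to world coordinates). Camera axes: x right, y down, z forward; pixel columns grow to the right and rows downward; lengths in m; the calibration is good to about 2 mm. A picture is of the moment at which its call begins: read the wrist's pose just before it. get_calibration takes no time and is no camera call; for the wrist camera it gives the pose at the moment of the call.
- r.close_job(): hands the job in, once; it reports no verdict.
Trained networks look in the newest picture that a camera, given by its name, has taken for a name from the list of things; names that differ only in an ending like _2 or _b are one class to them, and where a whole thing is asked for, a point or a joint stands for the part that bears it (a point fixed in the world has none). Each returns a list of dicts, best first, with "p" (0 to 1); they miss things now and then, are a little off and sometimes report something else, mostly with a low value. They report only what shows in the picture. A call takes as long as a camera call. They do not tell look-alikes from the thing itself.
- r.cut_out(name, camera): "mask" (400x640 bool, what is visible of it) and "extent" ([left, top, right, bottom] in pixels, round what is visible of it).
The state is a dict: "time_s": time; "joints": joint angles; "qd": joint speeds; "joint_torque": joint torques, N m; "tcp_pos": TCP position; "eef_rot": TCP orientation; "contact_force": force on the tool from outside, world axes, zero at the start; "moment": the same for the moment, N m; "gripper_width": finger opening in m.
Only numpy, scipy, OpenCV 4.12 (cv2) and the standard library are available. Lean on these libraries where they do the work, as an engineer would, in place of code of your own. Each camera call takes 0.05 s, during which the arm holds its last target. There are 200 camera calls.

TASK

Clear down the specimen bench: put every metal block standing on the black work plate into its own labelled pocket in the caddy, sweep all the offcuts over the plate's open edge into the catch tray with the scraper block (never touching them with the fingers), then return the scraper to its own pocket. File each comparison plate from the wooden stand upright in an empty slot of the black rack, one to a slot and fully down, without forcing it; leave everything else on the bench where it is.

Things in the scene. Friction and masses are not known exactly. Their poses are not given: they have to be found in the camera images.
- plate_top (a point): Black work plate, fixed, its top 30 mm above the table. This point: on the top surface. Its x points to the tray, y along the tray edge. The flat top runs from x = -130 mm to +115 mm and y = -135 to +135 mm from here; a rim 10 mm high and 5 mm thick bounds it on three sides; the side at x = +115 mm is open and drops into the catch tray.
- tray (a point): Open metal catch tray for offcuts, along the open edge of the work plate. This point: centre of its inner floor, 24 mm below the plate's top; axes as the plate's. Inside it is 81 mm in x (-40.5 to +40.5 mm) and 272 mm in y; its three outer walls rise 39 mm above its floor.
- scraper_c (a point): Scraper block, about 200 g: a grey foot 120 x 26 mm and 20 mm high with a wooden grip 84 mm long, 20 mm wide on top, 56 mm high in all. Starts standing on the work plate along its rimmed near side. This point: its centre, half-way up (28 mm above the underside); x along its length, y through its thickness.
- bar_c (a point): Aluminium bar block 76 x 36 mm, 45 mm high, about 0.3 kg, standing on the work plate at the start. This point: its centre, half-way up; x along its 76 mm length, y across its 36 mm width. May be absent.
- square_c (a point): Aluminium square block 46 x 46 mm, 45 mm high, about 0.3 kg, standing on the work plate at the start. This point: its centre, half-way up; x and y square to its faces. May be absent.
- round_c (a point): Aluminium round block, 48 mm diameter, 45 mm high, about 0.2 kg, standing on end on the work plate at the start. This point: its centre, half-way up. May be absent.
- nest_bar_floor (a point): Storage pocket 82 x 42 mm (x by y), for the bar block, 9 mm deep with a small bevel, in a grey insert 140 x 90 mm fixed on the plywood caddy; a paper label beside the pocket bears its outline, smaller. The four inserts stand two by two, in changing places. This point: centre of the pocket's floor, 9 mm above the table; x along the insert's 140 mm side.
- nest_square_floor (a point): Storage pocket 52 x 52 mm, for the square block, 9 mm deep with a small bevel, in a grey insert 140 x 90 mm fixed on the plywood caddy; a paper label beside the pocket bears its outline, smaller. The four inserts stand two by two, in changing places. This point: centre of the pocket's floor, 9 mm above the table; x along the insert's 140 mm side.
- nest_round_floor (a point): Storage pocket 54 mm across, round, for the round block, 9 mm deep with a small bevel, in a grey insert 140 x 90 mm fixed on the plywood caddy; a paper label beside the pocket bears its outline, smaller. The four inserts stand two by two, in changing places. This point: centre of the pocket's floor, 9 mm above the table; x along the insert's 140 mm side.
- nest_scraper_floor (a point): Storage pocket 126 x 32 mm (x by y), for the scraper block, 9 mm deep with a small bevel, in a grey insert 140 x 90 mm fixed on the plywood caddy; a paper label beside the pocket bears its outline, smaller. The four inserts stand two by two, in changing places. This point: centre of the pocket's floor, 9 mm above the table; x along the insert's 140 mm side.
- offcut0_c (a point): Offcut, about 25 g: white disc, 32 mm diameter, 8 mm thick, lying flat on the work plate. This point: its centre, 4 mm up. May be absent.
- offcut1_c (a point): Offcut, about 25 g: steel slice 30 x 24 mm, 8 mm thick, lying flat on the work plate. This point: its centre, 4 mm up. May be absent.
- offcut2_c (a point): Offcut, about 25 g: grey disc, 30 mm diameter, 8 mm thick, lying flat on the work plate. This point: its centre, 4 mm up. May be absent.
- offcut3_c (a point): Offcut, about 25 g: aluminium slice 26 x 34 mm, 9 mm thick, lying flat on the work plate. This point: its centre, 4 mm up. May be absent.
- plate0_tab (a point): Comparison plate, about 80 g: a thin upright panel 100 mm wide, 70 mm high, 5 mm thick, with a grip tab (30 mm wide, 10 mm thick) standing up 49 mm above the panel's top edge, 119 mm high in all. Starts upright in one of the two slots (8 mm wide, 30 mm deep, 50 mm apart) of a wooden stand 104 x 118 mm and 38 mm high. This point: on the tab, 94 mm above the plate's lower edge, half-way across; x through the thickness, y along the 100 mm width. May be absent.
- plate1_tab (a point): Comparison plate, about 80 g: a thin upright panel 100 mm wide, 70 mm high, 5 mm thick, with a grip tab (30 mm wide, 10 mm thick) standing up 49 mm above the panel's top edge, 119 mm high in all. Starts upright in one of the two slots (8 mm wide, 30 mm deep, 50 mm apart) of a wooden stand 104 x 118 mm and 38 mm high. This point: on the tab, 94 mm above the plate's lower edge, half-way across; x through the thickness, y along the 100 mm width. May be absent.
- free0_floor (a point): One of the two empty slots of the black plate rack, each for one comparison plate. The rack has six slots 18 mm apart (8 mm wide, 30 mm deep, with rounded lips, 108 mm long); four hold filed plates without tabs, 70 mm high, fixed. This point: centre of the slot's floor, 8 mm above the table; x across the slot, y along it.
- free1_floor (a point): One of the two empty slots of the black plate rack, each for one comparison plate. The rack has six slots 18 mm apart (8 mm wide, 30 mm deep, with rounded lips, 108 mm long); four hold filed plates without tabs, 70 mm high, fixed. This point: centre of the slot's floor, 8 mm above the table; x across the slot, y along it.
- rack: Black plate rack with aluminium ends, fixed, 122 mm (x) by 118 mm (y), 38 mm high. Origin: centre of its underside; its slots run along y.
- puck0: Black specimen puck, 32 mm diameter, 24 mm high; not part of the job, leave it alone. Origin: centre of its underside.
- puck1: White specimen puck, 38 mm diameter, 22 mm high; not part of the job, leave it alone. Origin: centre of its underside.
- jar: Amber jar, 64 mm diameter, 60 mm high; not part of the job, leave it alone. Origin: centre of its underside.
- flask: White bottle, 64 mm diameter, 150 mm high; not part of the job, leave it alone. Origin: centre of its underside.
- mug: Blue mug, 76 mm diameter, 90 mm high; not part of the job, leave it alone. Origin: centre of its underside.
Things that resemble listed ones, but are neither listed nor needed, are in the scene too. Leave any blue, purple or turquoise look-alike of the part that bears square_c alone.

How it is judged (in metres and radians):
On the way, in this order (a step that is already met when the one before it is completed fails the run):
1. the scraper pushes an offcut ((contact force between scraper and offcut0 above 0.03 N or contact force between scraper and offcut1 above 0.03 N or contact force between scraper and offcut2 above 0.03 N or contact force between scraper and offcut3 above 0.03 N)).
2. every offcut lies in the catch tray (x of offcut0_c in the frame of tray between -0.042 and 0.042 m and y of offcut0_c in the frame of tray between -0.138 and 0.138 m and z of each of offcut0_c, offcut1_c, offcut2_c, offcut3_c in the frame of tray below 0.026 m and linear speed of each of offcut0, offcut1, offcut2, offcut3 below 0.03 m/s and x of offcut1_c in the frame of tray between -0.042 and 0.042 m and y of offcut1_c in the frame of tray between -0.138 and 0.138 m and x of offcut2_c in the frame of tray between -0.042 and 0.042 m and y of offcut2_c in the frame of tray between -0.138 and 0.138 m and x of offcut3_c in the frame of tray between -0.042 and 0.042 m and y of offcut3_c in the frame of tray between -0.138 and 0.138 m), for 0.2 s.
At the end, for the whole second after the job is handed in: Blocks and scraper upright on the floors of their own pockets (7 mm, 0.08 rad; long ones in line to 0.15 rad); offcuts in the tray; comparison plates fully down in empty rack slots (tab within 14 mm across, 10 mm along, 6 mm in height; 0.15 rad); all at rest (all of step 2 and horizontal distance between bar_c and nest_bar_floor below 0.007 m and z of bar_c in the frame of nest_bar_floor between 0.0185 and 0.0265 m and angle between each of bar_c, square_c, round_c, scraper_c's own z axis and vertical below 0.08 rad and linear speed of each of bar, square, round, scraper, plate0, plate1 below 0.03 m/s and angle between the x axis of bar_c and the x axis of nest_bar_floor, either way round below 0.15 rad and horizontal distance between square_c and nest_square_floor below 0.007 m and z of square_c in the frame of nest_square_floor between 0.0185 and 0.0265 m and horizontal distance between round_c and nest_round_floor below 0.007 m and z of round_c in the frame of nest_round_floor between 0.0185 and 0.0265 m and horizontal distance between scraper_c and nest_scraper_floor below 0.007 m and z of scraper_c in the frame of nest_scraper_floor between 0.024 and 0.032 m and angle between the x axis of scraper_c and the x axis of nest_scraper_floor, either way round below 0.15 rad and ((x of plate0_tab in the frame of free0_floor between -0.014 and 0.014 m and y of plate0_tab in the frame of free0_floor between -0.01 and 0.01 m and z of plate0_tab in the frame of free0_floor between 0.088 and 0.099 m and angle between the x axis of plate0_tab and the x axis of free0_floor, either way round below 0.15 rad) or (x of plate0_tab in the frame of free1_floor between -0.014 and 0.014 m and y of plate0_tab in the frame of free1_floor between -0.01 and 0.01 m and z of plate0_tab in the frame of free1_floor between 0.088 and 0.099 m and angle between the x axis of plate0_tab and the x axis of free1_floor, either way round below 0.15 rad)) and angle between each of plate0_tab, plate1_tab's own z axis and vertical below 0.15 rad and ((x of plate1_tab in the frame of free0_floor between -0.014 and 0.014 m and y of plate1_tab in the frame of free0_floor between -0.01 and 0.01 m and z of plate1_tab in the frame of free0_floor between 0.088 and 0.099 m and angle between the x axis of plate1_tab and the x axis of free0_floor, either way round below 0.15 rad) or (x of plate1_tab in the frame of free1_floor between -0.014 and 0.014 m and y of plate1_tab in the frame of free1_floor between -0.01 and 0.01 m and z of plate1_tab in the frame of free1_floor between 0.088 and 0.099 m and angle between the x axis of plate1_tab and the x axis of free1_floor, either way round below 0.15 rad))); the robot touches nothing.
It fails at once if a finger pushes an offcut (contact force between the fingers and offcut0 above 1 N or contact force between the fingers and offcut1 above 1 N or contact force between the fingers and offcut2 above 1 N or contact force between the fingers and offcut3 above 1 N).
It fails at once if a comparison plate is forced against the rack (over 40 N) (contact force between any of plate0, plate1 and rack above 40 N).
It fails at once if a bystander is moved more than 30 mm (distance of any of puck0, puck1, jar, flask, mug from where it was at the start of the episode above 0.03 m).
Of bar, square, round only 2 to 3 are there at a start; the rules pass over those that are not, and their reading is None.
Of offcut0, offcut1, offcut2, offcut3 only 2 to 4 are there at a start; the rules pass over those that are not, and their reading is None.
Of plate0, plate1 only 1 to 2 are there at a start; the rules pass over those that are not, and their reading is None.
At some moment in a run one of bar, square, round may be knocked a few centimetres aside while the robot is not near it.
It also fails if it takes over 210 s, if anything falls off the work surface, if the arm or the gripper's body presses on something with over 40 N, if the wrist force passes 120 N, or if a joint passes its speed limit or range.

## Working session

There is one attempt and no reset: what is moved stays moved. The work goes in short steps, Python scripts to look and compute and a tool call to move; the robot and the scene stay as the last step left them, time stands still between calls to the robot, and variables do not carry over. Pictures are saved under pics/ and viewed, about 12 in all and at most 16, crops included, and the job is handed in when it is done.

Besides the shell and the picture viewer there is one more tool, called after "Request:" as name([rows], argument=value, ...), one row to a line, values as JSON. servo_tool: Moves the arm, as the interface text tells. Its arguments: {"type":"object","properties":{"targets":{"type":"array"},"squeeze":{"type":"number"}},"required":["targets"]}

```bash
mkdir -p pics
cat > h.py <<'E'
import numpy as np, cv2
from plant import r
def shot(cam,name=None):
    im=r.capture(cam)
    if name: cv2.imwrite('pics/'+name+'.png',im)
    return im
def px2w(cam,uv,z,cal=None):
    c=cal or r.get_calibration(cam); K=np.array(c['K']);T=np.array(c['extrinsics']);k=c['k1']
    p=np.linalg.inv(K)@np.array([uv[0],uv[1],1.]); d=p[:2].copy(); s=d.copy()
    for _ in range(30): s=d/(1+k*(s@s))
    v=T[:3,:3]@np.array([s[0],s[1],1]); o=T[:3,3]
    return o+v*(z-o[2])/v[2]
def w2px(cam,P,cal=None):
    c=cal or r.get_calibration(cam); K=np.array(c['K']);T=np.array(c['extrinsics']);k=c['k1']
    q=T[:3,:3].T@(np.array(P,float)-T[:3,3]); s=q[:2]/q[2]; s=s*(1+k*(s@s))
    return (K@np.array([s[0],s[1],1]))[:2]
E
python3 - <<'E'
from h import *
print(r.get_state(), r.grasp_offset)
for c in ['scene','top','wrist']:
    shot(c,c+'0'); k=r.get_calibration(c); print(c,np.round(k['K'],1).tolist(),k['k1'],np.round(k['extrinsics'],3).tolist())
for n in ['plate_top','tray','scraper_c','bar_c','square_c','round_c','nest_bar_floor','nest_square_floor','nest_round_floor','nest_scraper_floor','offcut0_c','offcut1_c','offcut2_c','offcut3_c','plate0_tab','free0_floor','rack','puck0','puck1','jar','flask','mug']:
    try:
        for d in r.cut_out(n,'top')[:4]: print(n,round(d['p'],2),d['extent'],int(d['mask'].sum()))
    except Exception as e: print(n,e)
E
```

```text
{'time_s': 0.0, 'joints': array([ 8.11950053e+01,  2.05909080e+01,  6.32844010e-01, -2.22970983e-02,
       -7.01360719e+01, -1.65039655e+01]), 'qd': array([ 0.06517134,  0.11698408,  0.02797254, -0.00140922,  0.02063924,
        0.00769143]), 'joint_torque': array([ 1.12585494e-03, -5.82714951e+01,  2.93047857e+01,  6.99664369e+00,
        6.93904716e-03, -1.66024356e-04]), 'tcp_pos': array([0.28839293, 0.60973019, 0.22561474]), 'eef_rot': array([ 1.79903787e+02, -6.64813139e-03, -2.53165481e+01]), 'contact_force': array([0.06405422, 0.42262201, 0.37905661]), 'moment': array([-0.046151  ,  0.06560337,  0.02151022]), 'gripper_width': 0.08750851075996917} -0.0188
scene [[409.8, 0.0, 319.7], [0.0, 409.8, 202.4], [0.0, 0.0, 1.0]] 0.00821127722314988 [[0.044, 0.829, -0.558, 1.156], [0.999, -0.029, 0.035, -0.099], [0.013, -0.559, -0.829, 1.015], [0.0, 0.0, 0.0, 1.0]]
top [[409.2, 0.0, 323.2], [0.0, 409.2, 201.3], [0.0, 0.0, 1.0]] -0.058189212874054805 [[-0.01, -0.994, 0.105, 0.437], [-1.0, 0.009, -0.011, -0.085], [0.01, -0.105, -0.994, 1.298], [0.0, 0.0, 0.0, 1.0]]
wrist [[294.8, 0.0, 318
[... 997 characters left out ...]
9, 222.0, 269.3] 1296
nest_scraper_floor 0.32 [377.1, 211.3, 401.4, 215.5] 14
offcut1_c 0.64 [159.0, 178.9, 194.2, 225.3] 1338
plate0_tab 0.6 [379.8, 266.8, 412.2, 270.0] 121
free0_floor 0.58 [389.5, 213.4, 392.8, 215.0] 5
rack 0.76 [366.7, 185.0, 409.4, 220.5] 717
puck0 0.63 [215.6, 154.6, 225.9, 169.5] 103
puck0 0.22 [163.4, 180.6, 191.0, 222.3] 1280
puck1 0.63 [215.6, 154.6, 225.9, 169.5] 103
puck1 0.22 [163.4, 180.6, 191.0, 222.3] 1280
jar 0.71 [390.3, 141.7, 408.4, 162.0] 357
jar 0.53 [249.1, 147.0, 342.6, 258.6] 8843
flask 0.83 [174.7, 138.3, 203.8, 168.0] 569
flask 0.16 [370.8, 218.2, 397.2, 224.0] 31
mug 0.64 [194.1, 178.8, 221.5, 222.5] 1357
mug 0.58 [432.6, 235.9, 467.6, 256.5] 656
```

Run:
```python
import cv2
im=cv2.imread('pics/top0.png')[130:320,150:480]
cv2.imwrite('pics/top0c.png',cv2.resize(im,(792,456),interpolation=cv2.INTER_CUBIC))
im=cv2.imread('pics/scene0.png'); cv2.imwrite('pics/scene0c.png',cv2.resize(im,(800,500),interpolation=cv2.INTER_CUBIC))
```

```text
(no output)
```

View pics/top0c.png

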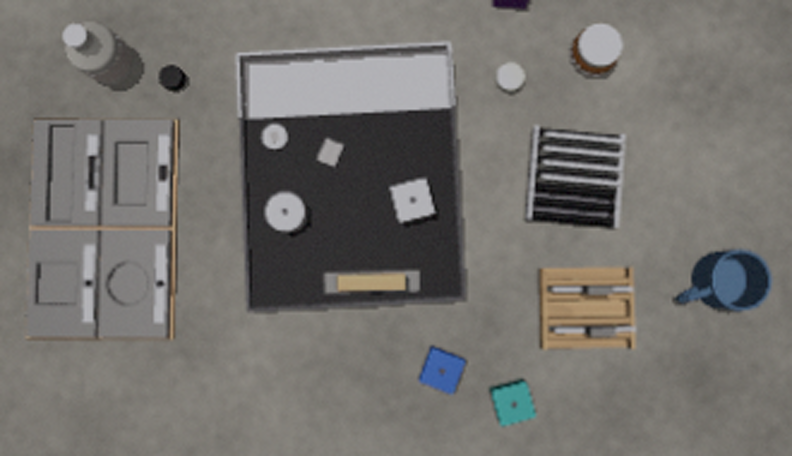

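View pics/scene0c.png

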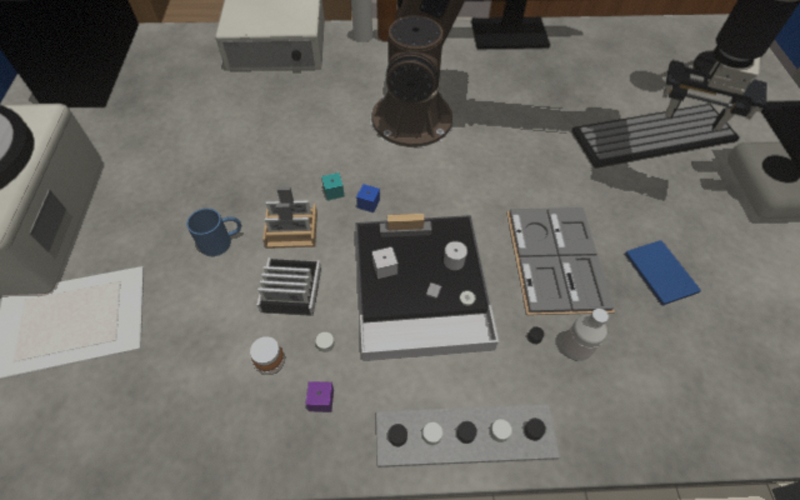

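The top view shows the plate centred at about (350,205). The square is at (412,200), the round at (285,212) and there is no bar. There are two offcuts, a white disc at (275,137) and a slice at (330,152), and the scraper is at (370,282). Both comparison plates are in the stand at (588,310), and the rack's free slots are the lower ones. The caddy pockets are scraper top-left, bar top-right, square bottom-left and round bottom-right. The scene view agrees.

Run:
```python
from h import *
P={'square':(412,200,.075),'round':(285,212,.075),'wdisc':(275,137,.038),'slice':(330,152,.038),'scr':(370,282,.086),'scrL':(337,282,.086),'scrR':(406,282,.086),
'nS_TL':(48,127,.018),'nS_TR':(74,127,.018),'nS_BL':(48,220,.018),'nS_BR':(74,220,.018),'nSq_TL':(37,262,.018),'nSq_BR':(75,303,.018),'nR':(128,284,.018),
'cadTL':(32,119,.018),'cadBR':(170,337,.018),'cadTR':(176,119,.018),'cadBL':(28,337,.018),
'tab1':(598,290,.119),'tab2':(602,331,.119),'rackTL':(536,127,.038),'rackTR':(624,135,.038),'rackBL':(528,220,.038),'rackBR':(618,226,.038),
'plTL':(246,119,.03),'plTR':(454,109,.03),'plBL':(248,308,.04),'plBR':(463,298,.04),'flask':(75,35,.15),'mug':(735,280,.09),'jar':(600,43,.06),'puck1':(511,77,.022),'teal':(514,404,.045),'blue':(443,370,.045)}
for k,(u,v,z) in P.items(): print(k,np.round(px2w('top',(u/2.4+150,v/2.4+130),z)[:2],3))
```

```text
square [ 0.53  -0.093]
round [0.517 0.065]
wdisc [0.616 0.083]
slice [0.596 0.012]
scr [ 0.429 -0.041]
scrL [ 0.429 -0.   ]
scrR [ 0.428 -0.085]
nS_TL [0.635 0.387]
nS_TR [0.635 0.352]
nS_BL [0.512 0.383]
nS_BR [0.512 0.349]
nSq_TL [0.457 0.396]
nSq_BR [0.404 0.345]
nR [0.428 0.276]
cadTL [0.646 0.409]
cadBR [0.36 0.22]
cadTR [0.644 0.216]
cadBL [0.36  0.406]
tab1 [ 0.417 -0.315]
tab2 [ 0.368 -0.318]
rackTL [ 0.627 -0.256]
rackTR [ 0.615 -0.37 ]
rackBL [ 0.506 -0.243]
rackBR [ 0.497 -0.359]
plTL [0.641 0.122]
plTR [ 0.652 -0.15 ]
plBL [0.397 0.116]
plBR [ 0.407 -0.157]
flask [0.726 0.309]
mug [ 0.426 -0.491]
jar [ 0.732 -0.338]
puck1 [ 0.696 -0.226]
teal [ 0.274 -0.22 ]
blue [ 0.317 -0.131]
```

Request:
servo_tool([
  {"dx":3,"dy":-4,"dz":1,"spin":0.1,"grip":100},
  {"dx":6,"dy":-8,"dz":2,"spin":0.2,"grip":100},
  {"dx":9,"dy":-12,"dz":3,"spin":0.3,"grip":100},
  {"dx":11,"dy":-16,"dz":4,"spin":0.4,"grip":100},
  {"dx":13,"dy":-20,"dz":5,"spin":0.44,"grip":100},
  {"dx":14,"dy":-24,"dz":6,"spin":0.44,"grip":100},
  {"dx":15,"dy":-28,"dz":6,"spin":0.44,"grip":100},
  {"dx":16,"dy":-32,"dz":6,"spin":0.44,"grip":100},
  {"dx":16,"dy":-36,"dz":6,"spin":0.44,"grip":100},
  {"dx":16,"dy":-38,"dz":6,"spin":0.44,"grip":100},
])

```text
time_s: 2.08
tcp_pos: [0.4481, 0.2386, 0.2867]
eef_rot: [-180.0, -0.0, -0.1]
contact_force: [0.4, -0.6, 1.2]
gripper_width: 0.0877
```

```bash
cat >> h.py <<'E'
def ortho(im,cal,z,x0,x1,y0,y1,s=2):
    # up=+x, left=+y, s px/mm
    H=int((x1-x0)*1000*s);W=int((y1-y0)*1000*s)
    X=x1-(np.arange(H)+.5)/(1000*s); Y=y1-(np.arange(W)+.5)/(1000*s)
    X,Y=np.meshgrid(X,Y,indexing='ij')
    K=np.array(cal['K']);T=np.array(cal['extrinsics'])
    q=np.stack([X,Y,np.full_like(X,z)],-1)-T[:3,3]; q=q@T[:3,:3]
    a=q[...,:2]/q[...,2:]; a=a*(1+cal['k1']*(a**2).sum(-1,keepdims=True))
    return cv2.remap(im,(a[...,0]*K[0,0]+K[0,2]).astype('f4'),(a[...,1]*K[1,1]+K[1,2]).astype('f4'),cv2.INTER_LINEAR)
def wshot(name):
    cal=r.get_calibration('wrist'); im=shot('wrist',name); np.save('pics/'+name+'.npy',cal,allow_pickle=True); return im,cal
E
python3 - <<'E'
from h import *
im,cal=wshot('w1'); print(np.round(cal['extrinsics'],3)[:3,3])
o=ortho(im,cal,.018,.36,.66,.20,.42,2); cv2.imwrite('pics/o1.png',o); print(o.shape)
E
```

```text
[0.526 0.239 0.445]
(600, 439, 3)
```

View pics/o1.png

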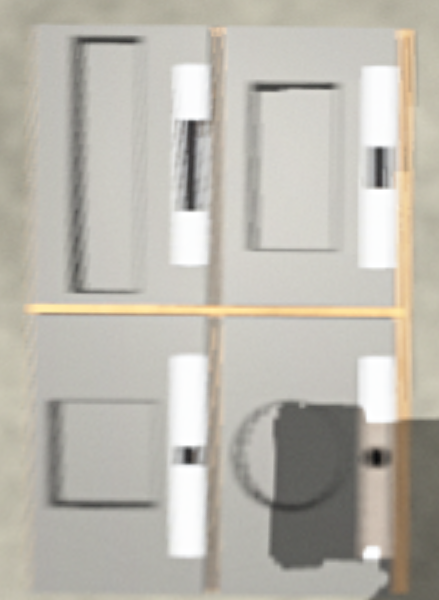

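The wrist view, projected onto the insert surface, gives these pocket centres: square (.4335,.368), round (.4325,.276) and scraper (.578,.3665). The caddy is practically square to the world axes. Next is the work plate.

Request:
servo_tool([
  {"dx":0,"dy":-4,"dz":1,"spin":0,"grip":100},
  {"dx":1,"dy":-8,"dz":2,"spin":0,"grip":100},
  {"dx":1,"dy":-12,"dz":3,"spin":0,"grip":100},
  {"dx":1,"dy":-16,"dz":4,"spin":0,"grip":100},
  {"dx":1,"dy":-20,"dz":4,"spin":0,"grip":100},
  {"dx":1,"dy":-24,"dz":4,"spin":0,"grip":100},
  {"dx":1,"dy":-25,"dz":4,"spin":0,"grip":100},
  {"dx":1,"dy":-25,"dz":4,"spin":0,"grip":100},
  {"dx":1,"dy":-25,"dz":4,"spin":0,"grip":100},
  {"dx":1,"dy":-25,"dz":4,"spin":0,"grip":100},
])

```text
time_s: 2.97
tcp_pos: [0.4579, -0.0091, 0.3264]
eef_rot: [-180.0, -0.0, -0.1]
contact_force: [-0.9, 0.3, -0.8]
gripper_width: 0.0877
```

Run:
```python
from h import *
im,cal=wshot('w2'); print(np.round(cal['extrinsics'],3)[:3,3], r.get_state()['tcp_pos'])
a=ortho(im,cal,.075,.38,.68,-.18,.14,1.25); b=ortho(im,cal,.038,.38,.68,-.18,.14,1.25)
cv2.imwrite('pics/o2.png',np.hstack([a,b])); print(a.shape)
for n in ['round_c','square_c','offcut0_c','offcut1_c','offcut2_c','offcut3_c','scraper_c']:
    for d in r.cut_out(n,'wrist')[:3]:
        l,t,rr,bb=d['extent']; print(n,round(d['p'],2),np.round(d['extent']),int(d['mask'].sum()),np.round(px2w('wrist',((l+rr)/2,(t+bb)/2),.075 if n[0] in 'rs' else .038,cal)[:2],3))
```

```text
[ 0.536 -0.008  0.484] [ 0.45790139 -0.00873771  0.326367  ]
(375, 400, 3)
round_c 0.64 [244. 110. 284. 147.] 1153 [0.52  0.066]
round_c 0.4 [ 58. 143. 132. 225.] 4585 [0.445 0.316]
round_c 0.23 [577. 166. 640. 216.] 2647 [ 0.432 -0.437]
square_c 0.73 [357.  97. 400. 140.] 1388 [ 0.533 -0.088]
square_c 0.6 [369. 230. 399. 267.] 655 [ 0.343 -0.107]
square_c 0.48 [435. 250. 455. 262.] 79 [ 0.33  -0.203]
offcut0_c 0.82 [241.  40. 265.  72.] 523 [0.617 0.082]
offcut1_c 0.94 [293.  60. 318.  82.] 385 [0.598 0.01 ]
offcut1_c 0.69 [ 36.  42. 115. 138.] 5722 [0.576 0.345]
offcut2_c 0.42 [480. 194. 568. 216.] 1220 [ 0.4   -0.339]
offcut3_c 0.17 [479. 222. 556. 243.] 1102 [ 0.353 -0.336]
scraper_c 0.98 [304. 180. 380. 204.] 1800 [ 0.432 -0.041]
```

View pics/o2.png

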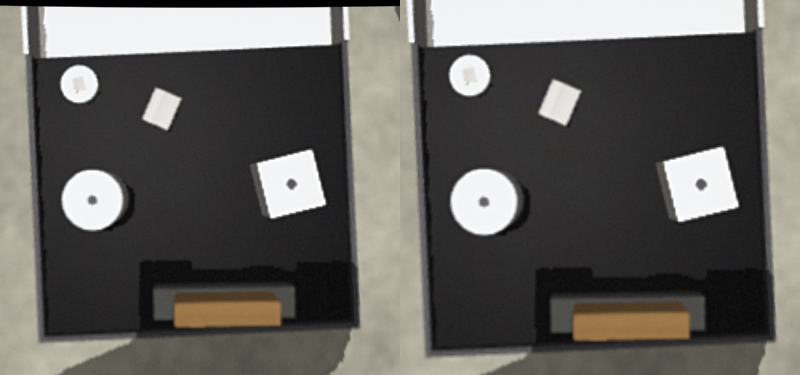

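The projected view shows the round block, the square block turned about 14°, the white disc, the slice and the scraper, with the plate turned about 2.7°. Only two offcuts are visible.

```bash
cat >> h.py <<'E'
def blobs(im,cal,z,x0,x1,y0,y1,lo,hi=256,amin=300,s=2):
    o=ortho(im,cal,z,x0,x1,y0,y1,s); g=cv2.cvtColor(o,cv2.COLOR_BGR2GRAY); m=((g>=lo)&(g<hi)).astype('u1')
    m=cv2.morphologyEx(m,cv2.MORPH_CLOSE,np.ones((9,9)))
    cs,_=cv2.findContours(m,cv2.RETR_EXTERNAL,cv2.CHAIN_APPROX_NONE); R=[]
    for c in cs:
        if cv2.contourArea(c)<amin: continue
        (u,v),(w,h),a=cv2.minAreaRect(c); b=cv2.boxPoints(((u,v),(w,h),a))
        e=b[1]-b[0]; l=b[2]-b[1]; e=e if np.hypot(*e)>np.hypot(*l) else l
        yaw=np.degrees(np.arctan2(-e[0],-e[1]))  # world angle of long side
        R.append((round(x1-v/1000/s,4),round(y1-u/1000/s,4),round(max(w,h)/s,1),round(min(w,h)/s,1),round((yaw+90)%180-90,1)))
    return R
E
python3 - <<'E'
from h import *
im=cv2.imread('pics/w2.png');cal=np.load('pics/w2.npy',allow_pickle=True).item()
for lo in (150,200): print('blk',blobs(im,cal,.075,.46,.6,-.14,.12,lo))
print('off',blobs(im,cal,.038,.57,.635,-.03,.11,120))
o=ortho(im,cal,.086,.38,.46,-.12,.06,2); h=cv2.cvtColor(o,cv2.COLOR_BGR2HSV); m=((h[...,1]>90)&(h[...,2]>60)).astype('u1')
c=max(cv2.findContours(m,0,1)[0],key=cv2.contourArea);(u,v),wh,a=cv2.minAreaRect(c);print('scr',.46-v/2000,.06-u/2000,wh,a)
E
```

```text
blk [(0.5202, 0.0662, 48.1, 48.1, np.float32(45.0)), (0.5331, -0.0927, 46.6, 46.3, np.float32(-76.0)), (0.5923, 0.0114, 26.0, 22.8, np.float32(-22.6)), (0.5305, 0.1162, 139.0, 7.5, np.float32(0.0))]
blk [(0.5202, 0.0665, 47.0, 46.5, np.float32(-90.0)), (0.533, -0.0928, 45.7, 45.6, np.float32(14.0)), (0.5924, 0.0112, 25.0, 21.2, np.float32(-22.9))]
off [(0.5984, 0.0127, 31.3, 25.3, np.float32(-23.4)), (0.6192, 0.0845, 33.0, 31.5, np.float32(-90.0))]
scr 0.4349589958190918 -0.04085115051269532 (54.6757698059082, 168.16346740722656) 89.02068328857422
```

Request:
servo_tool([
  {"dx":2,"dy":2,"dz":-3,"grip":100},
  {"dx":4,"dy":5,"dz":-6,"grip":90},
  {"dx":6.2,"dy":7.5,"dz":-9,"grip":80},
  {"dx":6.2,"dy":7.5,"dz":-12,"grip":80},
  {"dx":6.2,"dy":7.5,"dz":-15,"grip":80},
  {"dx":6.2,"dy":7.5,"dz":-18,"grip":80},
  {"dx":6.2,"dy":7.5,"dz":-20,"grip":80},
  {"dx":6.2,"dy":7.5,"dz":-20,"grip":80},
  {"dx":6.2,"dy":7.5,"dz":-20,"grip":80},
  {"dx":6.2,"dy":7.5,"dz":-20,"grip":80},
])

```text
validation failed for argument at $.ta...
```

Run:
```python
from h import *
im,cal=wshot('w3'); print(r.get_state()['tcp_pos'],r.get_state()['eef_rot'],r.get_state()['gripper_width'])
for lo in (150,200): print('blk',blobs(im,cal,.075,.47,.57,.01,.11,lo))
```

```text
[ 0.45783246 -0.00909317  0.32635382] [ 1.79997597e+02  7.76495310e-03 -6.38226782e-02] 0.08774031774289934
blk [(0.5202, 0.0663, 48.5, 47.5, np.float32(-90.0))]
blk [(0.5202, 0.0665, 47.0, 46.5, np.float32(-90.0))]
```

Request:
servo_tool([
  {"dx":2,"dy":2,"dz":-3,"spin":0,"grip":100},
  {"dx":4,"dy":5,"dz":-6,"spin":0,"grip":90},
  {"dx":6.2,"dy":7.5,"dz":-9,"spin":0,"grip":80},
  {"dx":6.2,"dy":7.5,"dz":-12,"spin":0,"grip":80},
  {"dx":6.2,"dy":7.5,"dz":-15,"spin":0,"grip":80},
  {"dx":6.2,"dy":7.5,"dz":-18,"spin":0,"grip":80},
  {"dx":6.2,"dy":7.5,"dz":-20,"spin":0,"grip":80},
  {"dx":6.2,"dy":7.5,"dz":-20,"spin":0,"grip":80},
  {"dx":6.2,"dy":7.5,"dz":-20,"spin":0,"grip":80},
  {"dx":6.2,"dy":7.5,"dz":-20,"spin":0,"grip":80},
])

```text
time_s: 4.25
tcp_pos: [0.5208, 0.0659, 0.1278]
eef_rot: [-180.0, -0.1, -0.1]
contact_force: [-0.7, -0.8, -0.1]
gripper_width: 0.0702
```

Run:
```python
from h import *
im,cal=wshot('w3'); print(r.get_state()['tcp_pos'],r.get_state()['eef_rot'],r.get_state()['gripper_width'])
for lo in (150,200): print('blk',blobs(im,cal,.075,.47,.57,.01,.11,lo))
```

```text
[0.52105503 0.06600138 0.12824809] [-1.79947110e+02 -1.55627798e-01 -8.11619944e-02] 0.07016691059425241
blk [(0.5212, 0.0663, 46.5, 45.5, np.float32(0.0))]
blk []
```

Request:
servo_tool([
  {"dx":0,"dy":0,"dz":-3,"spin":0,"grip":80},
  {"dx":0,"dy":0,"dz":-6,"spin":0,"grip":80},
  {"dx":0,"dy":0,"dz":-8,"spin":0,"grip":80},
  {"dx":0,"dy":0,"dz":-8.3,"spin":0,"grip":80},
  {"dx":0,"dy":0,"dz":-8.3,"spin":0,"grip":45},
  {"dx":0,"dy":0,"dz":-8.3,"spin":0,"grip":45},
  {"dx":0,"dy":0,"dz":-8.3,"spin":0,"grip":45},
  {"dx":0,"dy":0,"dz":-8.3,"spin":0,"grip":45},
  {"dx":0,"dy":0,"dz":-8.3,"spin":0,"grip":45},
  {"dx":0,"dy":0,"dz":-8.3,"spin":0,"grip":45},
], squeeze=25)

```text
time_s: 5.13
tcp_pos: [0.5209, 0.0659, 0.0451]
eef_rot: [-180.0, -0.1, -0.1]
contact_force: [-1.4, -0.2, 7.8]
gripper_width: 0.0473
```

Request:
servo_tool([
  {"dx":0,"dy":0,"dz":1,"spin":0,"grip":45},
  {"dx":0,"dy":0,"dz":4,"spin":0,"grip":45},
  {"dx":0,"dy":2,"dz":6,"spin":0,"grip":45},
  {"dx":-1,"dy":6,"dz":7,"spin":0,"grip":45},
  {"dx":-3,"dy":9,"dz":7,"spin":0,"grip":45},
  {"dx":-5,"dy":12,"dz":7,"spin":0,"grip":45},
  {"dx":-7,"dy":15,"dz":7,"spin":0,"grip":45},
  {"dx":-8,"dy":18,"dz":7,"spin":0,"grip":45},
  {"dx":-8.8,"dy":21,"dz":7,"spin":0,"grip":45},
  {"dx":-8.8,"dy":21,"dz":7,"spin":0,"grip":45},
])

```text
time_s: 5.97
tcp_pos: [0.4312, 0.2802, 0.1147]
eef_rot: [-179.9, -0.1, 0.1]
contact_force: [0.2, 0.7, -1.9]
gripper_width: 0.0476
```

Run:
```python
from h import *
im,cal=wshot('w4'); s=r.get_state();print(s['tcp_pos'],s['gripper_width'],s['contact_force'])
cv2.imwrite('pics/o4.png',np.hstack([ortho(im,cal,.018,.36,.52,.20,.42,2),ortho(im,cal,.085+.03-.0,.36,.52,.20,.36,2)]))
```

```text
[0.43117829 0.27813112 0.11434216] 0.04772699521729243 [-0.52873968  0.37577885 -2.26571946]
```

View pics/o4.png

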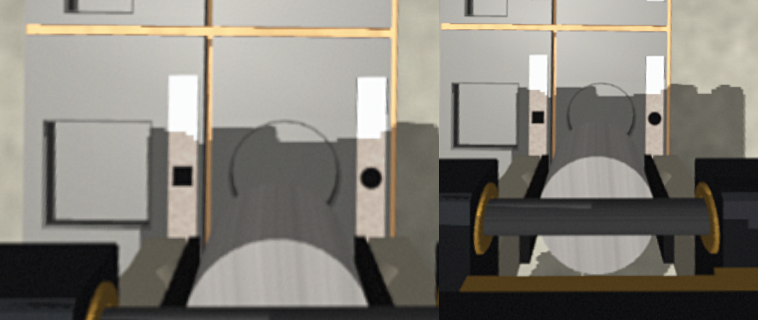

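Pocket edges seen close up: round pocket centre about (.432,.277), square about (.433,.3695). Lowering the round block.

Request:
servo_tool([
  {"dx":0.1,"dy":0,"dz":-2,"spin":0,"grip":45},
  {"dx":0.1,"dy":0,"dz":-4,"spin":0,"grip":45},
  {"dx":0.1,"dy":0,"dz":-6,"spin":0,"grip":45},
  {"dx":0.1,"dy":0,"dz":-7.4,"spin":0,"grip":45},
  {"dx":0.1,"dy":0,"dz":-7.8,"spin":0,"grip":45},
  {"dx":0.1,"dy":0,"dz":-8.1,"spin":0,"grip":45},
  {"dx":0.1,"dy":0,"dz":-8.4,"spin":0,"grip":45},
  {"dx":0.1,"dy":0,"dz":-8.7,"spin":0,"grip":45},
  {"dx":0.1,"dy":0,"dz":-8.9,"spin":0,"grip":45},
  {"dx":0.1,"dy":0,"dz":-8.9,"spin":0,"grip":45},
])

```text
time_s: 6.85
tcp_pos: [0.4329, 0.2756, 0.0246]
eef_rot: [-180.0, -0.0, -0.1]
contact_force: [-0.7, 0.1, -2.6]
gripper_width: 0.0474
```

Run:
```python
from h import *
s=r.get_state();print(s['tcp_pos'],s['gripper_width'],s['contact_force'])
```

```text
[0.43291175 0.27560487 0.02459957] 0.04744138708874743 [-0.68590771  0.06472411 -2.55768442]
```

Request:
servo_tool([
  {"dx":0,"dy":0,"dz":-0.05,"spin":0,"grip":70},
  {"dx":0,"dy":0,"dz":-0.05,"spin":0,"grip":70},
  {"dx":0,"dy":0,"dz":-0.05,"spin":0,"grip":70},
  {"dx":0,"dy":0,"dz":-0.05,"spin":0,"grip":70},
  {"dx":0,"dy":0,"dz":1,"spin":0,"grip":70},
  {"dx":0,"dy":0,"dz":3,"spin":0,"grip":70},
  {"dx":0,"dy":0,"dz":6,"spin":0,"grip":70},
  {"dx":0,"dy":0,"dz":10,"spin":0,"grip":70},
  {"dx":0,"dy":-1,"dz":13,"spin":0,"grip":80},
  {"dx":0,"dy":-4,"dz":15,"spin":0,"grip":80},
])

```text
time_s: 7.68
tcp_pos: [0.4345, 0.2383, 0.1782]
eef_rot: [-179.8, -0.2, 0.1]
contact_force: [1.5, 0.3, 1.2]
gripper_width: 0.0683
```

Run:
```python
from h import *
im,cal=wshot('w5'); s=r.get_state();print(s['tcp_pos'],s['gripper_width'])
for lo in (100,150,200): print(blobs(im,cal,.054,.37,.5,.2,.32,lo))
```

```text
[0.43390299 0.23354743 0.18064859] 0.06914654955014594
[(0.4353, 0.2602, 129.5, 119.5, np.float32(0.0))]
[(0.416, 0.233, 42.0, 15.0, np.float32(0.0)), (0.4353, 0.2602, 129.5, 119.5, np.float32(0.0))]
[(0.3745, 0.2732, 52.5, 8.0, np.float32(-90.0)), (0.4155, 0.2335, 38.0, 8.0, np.float32(0.0)), (0.4728, 0.2517, 102.5, 54.5, np.float32(-90.0)), (0.4475, 0.3145, 105.0, 11.0, np.float32(0.0))]
```

Request:
servo_tool([
  {"dx":1,"dy":-4,"dz":0,"spin":0,"grip":80},
  {"dx":2,"dy":-8,"dz":0,"spin":0,"grip":80},
  {"dx":3,"dy":-12,"dz":0,"spin":0.1,"grip":80},
  {"dx":4,"dy":-16,"dz":0,"spin":0.2,"grip":80},
  {"dx":6,"dy":-20,"dz":0,"spin":0.24,"grip":80},
  {"dx":8,"dy":-24,"dz":0,"spin":0.24,"grip":80},
  {"dx":9,"dy":-28,"dz":0,"spin":0.24,"grip":80},
  {"dx":10,"dy":-32,"dz":-1,"spin":0.24,"grip":80},
  {"dx":10,"dy":-32.9,"dz":-2,"spin":0.24,"grip":80},
  {"dx":10,"dy":-32.9,"dz":-2,"spin":0.24,"grip":80},
])

```text
time_s: 8.57
tcp_pos: [0.5316, -0.0968, 0.1521]
eef_rot: [-180.0, 0.2, 13.4]
contact_force: [-0.5, 0.3, -1.1]
gripper_width: 0.0703
```

Run:
```python
from h import *
im,cal=wshot('w6'); s=r.get_state();print(s['tcp_pos'],s['eef_rot'],s['gripper_width'])
for lo in (100,150,200): print(blobs(im,cal,.075,.47,.6,-.15,-.02,lo))
```

```text
[ 0.53181617 -0.0953962   0.15299486] [-1.79977041e+02  1.61468797e-01  1.34338370e+01] 0.06996995507966618
[(0.5338, -0.0925, 46.4, 46.4, np.float32(14.0)), (0.5865, -0.1455, 27.0, 8.0, np.float32(0.0))]
[(0.5339, -0.0924, 45.7, 44.6, np.float32(-76.2)), (0.5867, -0.1457, 26.5, 7.5, np.float32(0.0))]
[(0.5496, -0.0886, 44.9, 11.4, np.float32(-76.0))]
```

Request:
servo_tool([
  {"dx":0.2,"dy":0.2,"dz":-2,"spin":0,"grip":80},
  {"dx":0.2,"dy":0.25,"dz":-5,"spin":0.01,"grip":80},
  {"dx":0.2,"dy":0.25,"dz":-8,"spin":0.01,"grip":80},
  {"dx":0.2,"dy":0.25,"dz":-10,"spin":0.01,"grip":80},
  {"dx":0.2,"dy":0.25,"dz":-10.8,"spin":0.01,"grip":80},
  {"dx":0.2,"dy":0.25,"dz":-10.8,"spin":0.01,"grip":40},
  {"dx":0.2,"dy":0.25,"dz":-10.8,"spin":0.01,"grip":40},
  {"dx":0.2,"dy":0.25,"dz":-10.8,"spin":0.01,"grip":40},
  {"dx":0.2,"dy":0.25,"dz":-10.8,"spin":0.01,"grip":40},
  {"dx":0.2,"dy":0.25,"dz":-10.8,"spin":0.01,"grip":40},
], squeeze=25)

```text
time_s: 9.45
tcp_pos: [0.5361, -0.0909, 0.0481]
eef_rot: [180.0, -0.2, 14.2]
contact_force: [-0.7, 0.2, 6.2]
gripper_width: 0.0459
```

Request:
servo_tool([
  {"dx":0,"dy":0,"dz":1,"spin":0,"grip":40},
  {"dx":0,"dy":0,"dz":4,"spin":0,"grip":40},
  {"dx":0,"dy":1,"dz":7,"spin":-0.1,"grip":40},
  {"dx":-1,"dy":4,"dz":9,"spin":-0.2,"grip":40},
  {"dx":-2,"dy":8,"dz":9,"spin":-0.25,"grip":40},
  {"dx":-3,"dy":12,"dz":9,"spin":-0.25,"grip":40},
  {"dx":-4,"dy":16,"dz":9,"spin":-0.25,"grip":40},
  {"dx":-5,"dy":20,"dz":9,"spin":-0.25,"grip":40},
  {"dx":-6,"dy":24,"dz":9,"spin":-0.25,"grip":40},
  {"dx":-7,"dy":27,"dz":9,"spin":-0.25,"grip":40},
])

```text
time_s: 10.28
tcp_pos: [0.4639, 0.1816, 0.1375]
eef_rot: [-179.9, -0.0, -0.1]
contact_force: [0.6, 0.9, -2.9]
gripper_width: 0.0458
```

Request:
servo_tool([
  {"dx":-1,"dy":4,"dz":0,"spin":0,"grip":40},
  {"dx":-2,"dy":8,"dz":0,"spin":0,"grip":40},
  {"dx":-2.5,"dy":12,"dz":0,"spin":0,"grip":40},
  {"dx":-3,"dy":16,"dz":-1,"spin":0,"grip":40},
  {"dx":-3.1,"dy":19,"dz":-2,"spin":0,"grip":40},
  {"dx":-3.1,"dy":19.2,"dz":-2,"spin":0,"grip":40},
  {"dx":-3.1,"dy":19.2,"dz":-2,"spin":0,"grip":40},
  {"dx":-3.1,"dy":19.2,"dz":-2,"spin":0,"grip":40},
  {"dx":-3.1,"dy":19.2,"dz":-2,"spin":0,"grip":40},
  {"dx":-3.1,"dy":19.2,"dz":-2,"spin":0,"grip":40},
])

```text
time_s: 11.12
tcp_pos: [0.434, 0.37, 0.1171]
eef_rot: [-180.0, -0.0, -0.2]
contact_force: [0.8, -0.3, -2.2]
gripper_width: 0.0459
```

Run:
```python
from h import *
im,cal=wshot('w7'); s=r.get_state();print(s['tcp_pos'],s['eef_rot'],s['gripper_width'],s['contact_force'])
cv2.imwrite('pics/o7.png',np.hstack([ortho(im,cal,.018,.36,.52,.28,.42,2),ortho(im,cal,.054,.38,.54,.2,.42,2)]))
```

```text
[0.43413194 0.37012628 0.11710626] [-1.79960550e+02 -2.04695311e-02 -1.75377949e-01] 0.04559380373934252 [ 0.49569926 -1.30859524 -2.79579192]
```

View pics/o7.png

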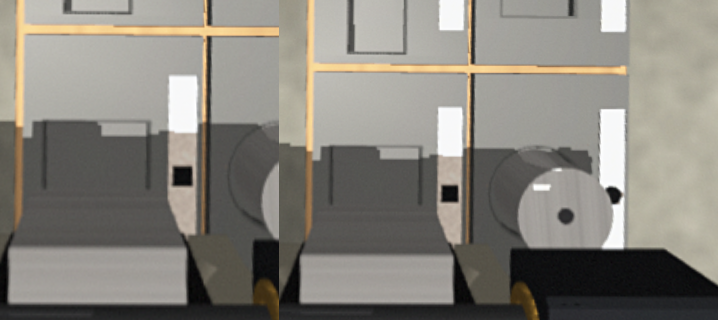

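Request:
servo_tool([
  {"dx":0.1,"dy":0.1,"dz":-2,"spin":0,"grip":40},
  {"dx":0.1,"dy":0.1,"dz":-4,"spin":0,"grip":40},
  {"dx":0.1,"dy":0.1,"dz":-6,"spin":0,"grip":40},
  {"dx":0.1,"dy":0.1,"dz":-7.4,"spin":0,"grip":40},
  {"dx":0.1,"dy":0.1,"dz":-7.8,"spin":0,"grip":40},
  {"dx":0.1,"dy":0.1,"dz":-8.1,"spin":0,"grip":40},
  {"dx":0.1,"dy":0.1,"dz":-8.4,"spin":0,"grip":40},
  {"dx":0.1,"dy":0.1,"dz":-8.7,"spin":0,"grip":40},
  {"dx":0.1,"dy":0.1,"dz":-8.9,"spin":0,"grip":40},
  {"dx":0.1,"dy":0.1,"dz":-8.9,"spin":0,"grip":40},
])

```text
time_s: 12.0
tcp_pos: [0.4349, 0.3722, 0.0277]
eef_rot: [-180.0, -0.0, -0.1]
contact_force: [-1.2, 1.0, -2.6]
gripper_width: 0.0455
```

Run:
```python
from h import *
s=r.get_state();print(s['tcp_pos'],s['gripper_width'],s['contact_force'])
```

```text
[0.43491697 0.37216605 0.02765088] 0.045484260859196456 [-1.22036259  0.9923956  -2.59733626]
```

Request:
servo_tool([
  {"dx":0,"dy":0,"dz":-0.05,"spin":0,"grip":65},
  {"dx":0,"dy":0,"dz":-0.05,"spin":0,"grip":65},
  {"dx":0,"dy":0,"dz":-0.05,"spin":0,"grip":65},
  {"dx":0,"dy":0,"dz":-0.05,"spin":0,"grip":65},
  {"dx":0,"dy":0,"dz":1,"spin":0,"grip":65},
  {"dx":0,"dy":0,"dz":3,"spin":0,"grip":65},
  {"dx":0,"dy":0,"dz":6,"spin":0,"grip":65},
  {"dx":0,"dy":0,"dz":10,"spin":0,"grip":65},
  {"dx":0,"dy":-1,"dz":14,"spin":0,"grip":65},
  {"dx":0,"dy":-4,"dz":16,"spin":0,"grip":65},
])

```text
time_s: 12.83
tcp_pos: [0.4368, 0.3354, 0.1933]
eef_rot: [-179.7, -0.3, 0.1]
contact_force: [1.3, -0.2, 1.4]
gripper_width: 0.057
```

Request:
servo_tool([
  {"dx":0,"dy":-4,"dz":1,"spin":0.2,"grip":65},
  {"dx":0,"dy":-8,"dz":1,"spin":0.2,"grip":65},
  {"dx":0,"dy":-12,"dz":1,"spin":0.2,"grip":65},
  {"dx":0,"dy":-16,"dz":1,"spin":0.2,"grip":65},
  {"dx":0,"dy":-20,"dz":1,"spin":0,"grip":65},
  {"dx":0,"dy":-24,"dz":1,"spin":0,"grip":65},
  {"dx":0,"dy":-28,"dz":1,"spin":0,"grip":65},
  {"dx":0,"dy":-32,"dz":1,"spin":0,"grip":65},
  {"dx":0,"dy":-36,"dz":1,"spin":0,"grip":65},
  {"dx":0,"dy":-37,"dz":1,"spin":0,"grip":65},
])

```text
time_s: 13.67
tcp_pos: [0.4338, -0.0418, 0.1984]
eef_rot: [180.0, -0.0, -0.2]
contact_force: [0.2, -0.2, -1.0]
gripper_width: 0.057
```

Run:
```python
from h import *
im,cal=wshot('w8'); s=r.get_state();print(s['tcp_pos'],s['eef_rot'],s['gripper_width'])
a=ortho(im,cal,.03,.38,.68,-.18,.14,2); 
g=cv2.convertScaleAbs(a,alpha=1.6,beta=10); cv2.imwrite('pics/o8.png',g)
o=ortho(im,cal,.086,.38,.46,-.12,.06,2); h=cv2.cvtColor(o,cv2.COLOR_BGR2HSV); m=((h[...,1]>90)&(h[...,2]>60)).astype('u1')
c=max(cv2.findContours(m,0,1)[0],key=cv2.contourArea);(u,v),wh,an=cv2.minAreaRect(c);print('scr',.46-v/2000,.06-u/2000,wh,an)
```

```text
[ 0.43409525 -0.04149674  0.19831758] [ 1.79993277e+02 -3.92471829e-02 -2.98894545e-01] 0.057136800428589034
scr 0.4354091453552246 -0.04160575866699219 (54.56803512573242, 169.15225219726562) 89.09777069091797
```

View pics/o8.png

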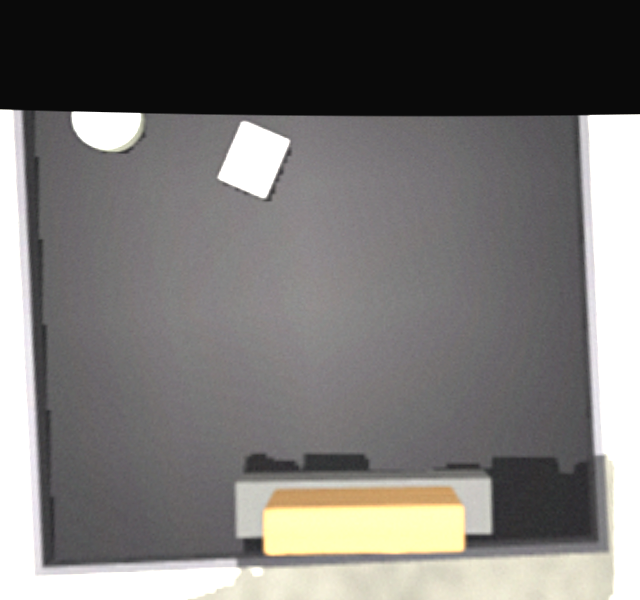

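The view confirms that only two offcuts are on the plate, the disc at about (107,120) and the slice at about (255,160). The scraper lies along y, turned about +1°, with its grip centre at (.4317,-.0415).

Request:
servo_tool([
  {"dx":0,"dy":0,"dz":0,"spin":0.12,"grip":65},
  {"dx":0,"dy":0,"dz":0,"spin":0.24,"grip":65},
  {"dx":0,"dy":0,"dz":-1,"spin":0.36,"grip":65},
  {"dx":0,"dy":0,"dz":-2,"spin":0.48,"grip":65},
  {"dx":0,"dy":0,"dz":-3,"spin":0.6,"grip":65},
  {"dx":0,"dy":0,"dz":-4,"spin":0.72,"grip":65},
  {"dx":0,"dy":0,"dz":-5,"spin":0.84,"grip":65},
  {"dx":0,"dy":0,"dz":-6,"spin":0.96,"grip":65},
  {"dx":0,"dy":0,"dz":-7,"spin":1.08,"grip":65},
  {"dx":0,"dy":0,"dz":-7,"spin":1.2,"grip":65},
])

```text
time_s: 14.55
tcp_pos: [0.4339, -0.0377, 0.1264]
eef_rot: [-179.9, 0.1, 69.0]
contact_force: [0.9, -0.3, -0.4]
gripper_width: 0.057
```

Request:
servo_tool([
  {"dx":0,"dy":0,"dz":0,"spin":0.12,"grip":65},
  {"dx":-0.1,"dy":0,"dz":0,"spin":0.24,"grip":65},
  {"dx":-0.2,"dy":0,"dz":0,"spin":0.36,"grip":65},
  {"dx":-0.2,"dy":0,"dz":-1,"spin":0.39,"grip":65},
  {"dx":-0.2,"dy":0,"dz":-1,"spin":0.39,"grip":65},
  {"dx":-0.2,"dy":0,"dz":-1,"spin":0.39,"grip":65},
  {"dx":-0.2,"dy":0,"dz":-1,"spin":0.39,"grip":65},
  {"dx":-0.2,"dy":0,"dz":-1,"spin":0.39,"grip":65},
  {"dx":-0.2,"dy":0,"dz":-1,"spin":0.39,"grip":65},
  {"dx":-0.2,"dy":0,"dz":-1,"spin":0.39,"grip":65},
])

```text
time_s: 15.38
tcp_pos: [0.433, -0.0379, 0.1177]
eef_rot: [180.0, -0.0, 91.0]
contact_force: [0.2, -0.2, 0.5]
gripper_width: 0.057
```

Run:
```python
from h import *
im,cal=wshot('w9'); s=r.get_state();print(s['tcp_pos'],s['eef_rot'],s['joints'],s['gripper_width'])
o=ortho(im,cal,.086,.38,.48,-.12,.06,2); h=cv2.cvtColor(o,cv2.COLOR_BGR2HSV); m=((h[...,1]>90)&(h[...,2]>60)).astype('u1')
c=max(cv2.findContours(m,0,1)[0],key=cv2.contourArea);(u,v),wh,an=cv2.minAreaRect(c);print('scr',.48-v/2000,.06-u/2000,wh,an)
```

```text
[ 0.43290206 -0.03794071  0.11761848] [ 1.79983547e+02 -4.85878369e-03  9.09768245e+01] [ 2.11833017e+01  3.74940740e+00 -3.71373161e+01  1.48604413e-03
 -4.90961580e+01  1.59792549e+02] 0.05656203629546619
scr 0.4311420555114746 -0.030501235961914064 (40.111045837402344, 146.32009887695312) 89.34893798828125
```

Request:
servo_tool([
  {"dx":-0.15,"dy":-0.3,"dz":-2,"spin":0,"grip":65},
  {"dx":-0.15,"dy":-0.3,"dz":-4,"spin":0,"grip":65},
  {"dx":-0.15,"dy":-0.3,"dz":-5.5,"spin":0,"grip":65},
  {"dx":-0.15,"dy":-0.3,"dz":-6.2,"spin":0,"grip":65},
  {"dx":-0.15,"dy":-0.3,"dz":-6.2,"spin":0,"grip":15},
  {"dx":-0.15,"dy":-0.3,"dz":-6.2,"spin":0,"grip":15},
  {"dx":-0.15,"dy":-0.3,"dz":-6.2,"spin":0,"grip":15},
  {"dx":-0.15,"dy":-0.3,"dz":-6.2,"spin":0,"grip":15},
  {"dx":-0.15,"dy":-0.3,"dz":-6.2,"spin":0,"grip":15},
  {"dx":-0.15,"dy":-0.3,"dz":-6.2,"spin":0,"grip":15},
], squeeze=40)

```text
time_s: 16.27
tcp_pos: [0.4316, -0.0409, 0.056]
eef_rot: [179.9, -0.0, 91.0]
contact_force: [-3.2, 0.1, 0.8]
gripper_width: 0.0226
```

Run:
```python
from h import *
s=r.get_state();print(s['tcp_pos'],s['eef_rot'],s['gripper_width'],s['contact_force'])
```

```text
[ 0.43156473 -0.04085188  0.05595236] [ 1.79948579e+02 -1.88552614e-02  9.09988147e+01] 0.02258170319934569 [-3.24206161  0.11330913  0.7799776 ]
```

Request:
servo_tool([
  {"dx":0,"dy":0,"dz":0,"spin":0,"grip":15},
  {"dx":0,"dy":0,"dz":0,"spin":0,"grip":15},
  {"dx":0,"dy":0,"dz":1,"spin":0,"grip":15},
  {"dx":0,"dy":0,"dz":3,"spin":0,"grip":15},
  {"dx":2,"dy":2,"dz":3,"spin":0,"grip":15},
  {"dx":4,"dy":4,"dz":3,"spin":0.03,"grip":15},
  {"dx":6,"dy":6,"dz":3,"spin":0.03,"grip":15},
  {"dx":8,"dy":8,"dz":3,"spin":0.03,"grip":15},
  {"dx":10,"dy":8.9,"dz":3,"spin":0.03,"grip":15},
  {"dx":10.5,"dy":8.9,"dz":3,"spin":0.03,"grip":15},
])

```text
time_s: 17.1
tcp_pos: [0.5394, 0.0502, 0.0853]
eef_rot: [179.9, -0.0, 92.8]
contact_force: [1.2, 0.4, -1.4]
gripper_width: 0.0202
```

Run:
```python
from h import *
im,cal=wshot('w10');s=r.get_state();print(s['tcp_pos'],s['eef_rot'],s['gripper_width'],s['contact_force'],s['joints'])
a=ortho(im,cal,.038,.48,.68,-.1,.15,2);b=im
cv2.imwrite('pics/o10.png',np.hstack([a,cv2.resize(b[100:],(400,188))] if 0 else [a]))
shot('scene','s10')
t=cv2.imread('pics/s10.png')[150:290,270:410]; cv2.imwrite('pics/o10.png',np.hstack([cv2.resize(a,(500,400)),cv2.resize(t,(400,400))[:,:300]]))
```

```text
[0.53852031 0.04919158 0.08494848] [1.79970074e+02 9.15633171e-03 9.27896147e+01] 0.019986609952155687 [ 1.31370251  0.17894453 -0.88951878] [ 2.60084628e+01  1.58902861e+01 -2.68256829e+01  2.75212592e-02
 -4.72601421e+01  1.56762481e+02]
```

View pics/o10.png

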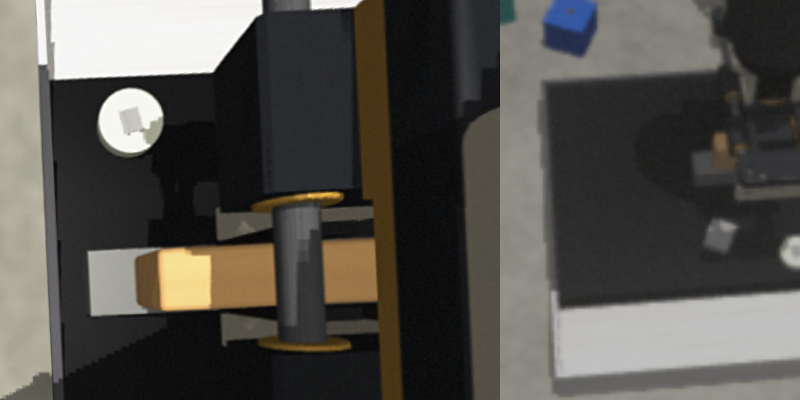

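The scraper is held level. The disc at (130,121) and the slice (scene inset, (718,235)) both lie ahead of it. Lowering and sweeping.

Request:
servo_tool([
  {"dx":0,"dy":0,"dz":-1.5,"spin":0,"grip":15},
  {"dx":0,"dy":0,"dz":-2.8,"spin":0,"grip":15},
  {"dx":0,"dy":0,"dz":-2.8,"spin":0,"grip":15},
  {"dx":0.8,"dy":0,"dz":-2.8,"spin":0,"grip":15},
  {"dx":1.6,"dy":0,"dz":-2.8,"spin":0,"grip":15},
  {"dx":2.4,"dy":0,"dz":-2.8,"spin":0,"grip":15},
  {"dx":3.2,"dy":0,"dz":-2.8,"spin":0,"grip":15},
  {"dx":4.0,"dy":0,"dz":-2.8,"spin":0,"grip":15},
  {"dx":4.8,"dy":0,"dz":-2.8,"spin":0,"grip":15},
  {"dx":5.6,"dy":0,"dz":-2.8,"spin":0,"grip":15},
])

```text
time_s: 18.03
tcp_pos: [0.5932, 0.0479, 0.0574]
eef_rot: [-180.0, 0.0, 92.7]
contact_force: [-1.7, 0.3, -1.1]
gripper_width: 0.0194
```

Request:
servo_tool([
  {"dx":0.8,"dy":0,"dz":0,"spin":0,"grip":15},
  {"dx":1.6,"dy":0,"dz":0,"spin":0,"grip":15},
  {"dx":2.4,"dy":0,"dz":0,"spin":0,"grip":15},
  {"dx":3.2,"dy":0,"dz":0,"spin":0,"grip":15},
  {"dx":4,"dy":0,"dz":0,"spin":0,"grip":15},
  {"dx":4.8,"dy":0,"dz":0,"spin":0,"grip":15},
  {"dx":5.4,"dy":0,"dz":0,"spin":0,"grip":15},
  {"dx":5.8,"dy":0,"dz":0,"spin":0,"grip":15},
  {"dx":5.8,"dy":0,"dz":0,"spin":0,"grip":15},
  {"dx":5.8,"dy":0,"dz":0,"spin":0,"grip":15},
])

```text
time_s: 18.87
tcp_pos: [0.6545, 0.0486, 0.0617]
eef_rot: [179.5, -0.0, 92.8]
contact_force: [-2.2, -0.8, 19.0]
gripper_width: 0.02
```

Request:
servo_tool([
  {"dx":0,"dy":0,"dz":2,"spin":0,"grip":15},
  {"dx":-1,"dy":0,"dz":5,"spin":0,"grip":15},
  {"dx":-3,"dy":0,"dz":8,"spin":0,"grip":15},
  {"dx":-6,"dy":0,"dz":10,"spin":0,"grip":15},
  {"dx":-9,"dy":0,"dz":10,"spin":-0.12,"grip":15},
  {"dx":-12,"dy":0,"dz":10,"spin":-0.24,"grip":15},
  {"dx":-14,"dy":0,"dz":10,"spin":-0.36,"grip":15},
  {"dx":-14,"dy":0,"dz":10,"spin":-0.48,"grip":15},
  {"dx":-14,"dy":0,"dz":10,"spin":-0.6,"grip":15},
  {"dx":-14,"dy":0,"dz":10,"spin":-0.72,"grip":15},
])

```text
time_s: 19.7
tcp_pos: [0.5106, 0.0483, 0.1582]
eef_rot: [180.0, -0.1, 51.2]
contact_force: [0.0, 0.3, -1.8]
gripper_width: 0.02
```

Run:
```python
from h import *
s=r.get_state();print(s['tcp_pos'],s['eef_rot'],s['gripper_width'],s['contact_force'],s['joints'])
shot('scene','s11'); shot('top','t11')
t=cv2.imread('pics/s11.png')[160:290,270:410]; u=cv2.imread('pics/t11.png')[140:265,240:355]
cv2.imwrite('pics/o11.png',np.hstack([cv2.resize(t,(420,390),interpolation=2),cv2.resize(u,(359,390),interpolation=2)]))
```

```text
[0.51057885 0.04831139 0.15821416] [ 1.79959793e+02 -8.41155416e-02  5.11577208e+01] 0.020038812505012334 [ 0.03534577  0.33873246 -1.81515525] [ 2.73689416e+01  8.55371567e+00 -2.51815530e+01  3.44514496e-03
 -5.61715442e+01  1.13786834e+02]
```

View pics/o11.png

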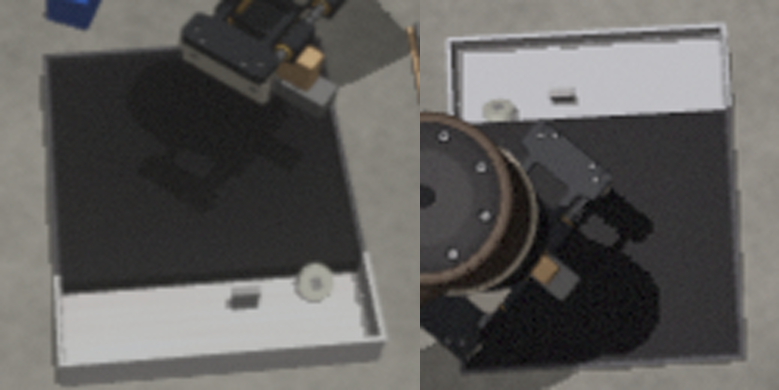

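The slice is in the tray at (245,297) in the scene view. The disc at (315,282) sits right at the edge and may be leaning, so I'll look closer before judging.

Request:
servo_tool([
  {"dx":0,"dy":0,"dz":1,"spin":-0.12,"grip":15},
  {"dx":1,"dy":0,"dz":2,"spin":-0.24,"grip":15},
  {"dx":2,"dy":0,"dz":3,"spin":-0.36,"grip":15},
  {"dx":3,"dy":0,"dz":4,"spin":-0.48,"grip":15},
  {"dx":4,"dy":0,"dz":5,"spin":-0.6,"grip":15},
  {"dx":5,"dy":0,"dz":6,"spin":-0.72,"grip":15},
  {"dx":6,"dy":0,"dz":6,"spin":-0.84,"grip":15},
  {"dx":7,"dy":0,"dz":6,"spin":-0.89,"grip":15},
  {"dx":7,"dy":0,"dz":6,"spin":-0.89,"grip":15},
  {"dx":7,"dy":0,"dz":6,"spin":-0.89,"grip":15},
])

```text
time_s: 20.63
tcp_pos: [0.5805, 0.0479, 0.2169]
eef_rot: [180.0, 0.1, 0.7]
contact_force: [-0.5, -0.2, -1.6]
gripper_width: 0.0198
```

Run:
```python
from h import *
im,cal=wshot('w12');s=r.get_state();print(s['tcp_pos'],s['eef_rot'])
a=ortho(im,cal,.03,.60,.75,-.05,.15,3)
cv2.imwrite('pics/o12.png',a)
```

```text
[0.58004507 0.04789012 0.21694444] [1.79987571e+02 5.82861415e-02 6.88724362e-01]
```

View pics/o12.png

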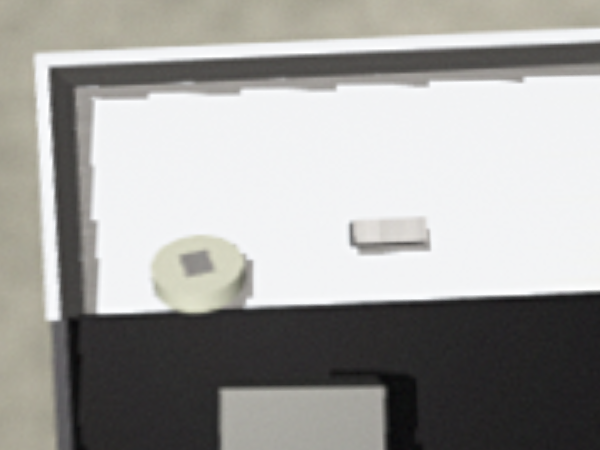

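The disc leans on the plate edge at (198,270), lower side on the tray floor, with its centre about 14 mm past the edge and well below the plate top. The slice stands on edge at (390,232). Both are inside the tray, so the scraper goes to its pocket.

Request:
servo_tool([
  {"dx":0,"dy":4,"dz":0,"spin":-0.01,"grip":15},
  {"dx":0,"dy":8,"dz":0,"spin":-0.01,"grip":15},
  {"dx":0,"dy":12,"dz":0,"spin":-0.01,"grip":15},
  {"dx":0,"dy":16,"dz":0,"spin":-0.01,"grip":15},
  {"dx":0,"dy":20,"dz":-1,"spin":-0.01,"grip":15},
  {"dx":0,"dy":24,"dz":-2,"spin":-0.01,"grip":15},
  {"dx":0,"dy":28,"dz":-4,"spin":-0.01,"grip":15},
  {"dx":-0.1,"dy":31,"dz":-6,"spin":-0.01,"grip":15},
  {"dx":-0.1,"dy":31.9,"dz":-8,"spin":-0.01,"grip":15},
  {"dx":-0.1,"dy":31.9,"dz":-8,"spin":-0.01,"grip":15},
])

```text
time_s: 21.52
tcp_pos: [0.5762, 0.3683, 0.1319]
eef_rot: [179.8, 0.3, 0.2]
contact_force: [-0.5, -1.0, -3.0]
gripper_width: 0.0198
```

Run:
```python
from h import *
im,cal=wshot('w13');s=r.get_state();print(s['tcp_pos'],s['eef_rot'],s['contact_force'])
z=s['tcp_pos'][2]-.025+.02
print('foot top z',z)
cv2.imwrite('pics/o13.png',np.hstack([ortho(im,cal,.018,.55,.67,.32,.42,4),ortho(im,cal,z,.55,.67,.32,.42,4)]))
```

```text
[0.57718596 0.36719152 0.13425767] [1.79779416e+02 2.40317621e-01 1.58469774e-01] [ 0.52165201 -0.67122941 -1.37335552]
foot top z 0.1292576695839456
```

View pics/o13.png

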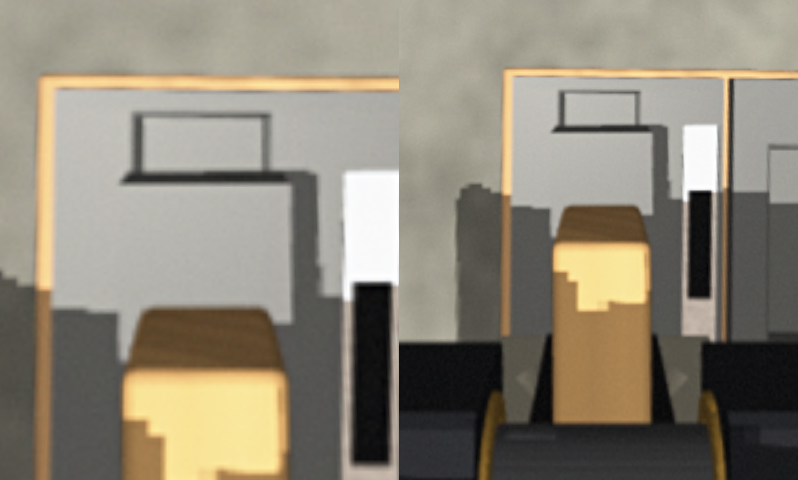

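Request:
servo_tool([
  {"dx":0,"dy":0,"dz":-2,"spin":0,"grip":15},
  {"dx":0,"dy":0,"dz":-4,"spin":0,"grip":15},
  {"dx":0,"dy":0,"dz":-6,"spin":0,"grip":15},
  {"dx":0,"dy":0,"dz":-7.5,"spin":0,"grip":15},
  {"dx":0,"dy":0,"dz":-8.5,"spin":0,"grip":15},
  {"dx":0,"dy":0,"dz":-8.8,"spin":0,"grip":15},
  {"dx":0,"dy":0,"dz":-9.1,"spin":0,"grip":15},
  {"dx":0,"dy":0,"dz":-9.4,"spin":0,"grip":15},
  {"dx":0,"dy":0,"dz":-9.7,"spin":0,"grip":15},
  {"dx":0,"dy":0,"dz":-9.7,"spin":0,"grip":15},
])

```text
time_s: 22.4
tcp_pos: [0.5794, 0.3671, 0.0407]
eef_rot: [-180.0, -0.0, -0.1]
contact_force: [-0.7, -0.0, -1.7]
gripper_width: 0.0195
```

Run:
```python
from h import *
s=r.get_state();print(s['tcp_pos'],s['gripper_width'],s['contact_force'])
```

```text
[0.57942163 0.36710996 0.0406841 ] 0.01952761755560963 [-0.66923579 -0.0273467  -1.65267482]
```

Request:
servo_tool([
  {"dx":-0.1,"dy":0,"dz":0,"spin":0,"grip":15},
  {"dx":-0.1,"dy":0,"dz":-0.1,"spin":0,"grip":15},
  {"dx":-0.1,"dy":0,"dz":-0.2,"spin":0,"grip":15},
  {"dx":-0.1,"dy":0,"dz":-0.3,"spin":0,"grip":15},
  {"dx":-0.1,"dy":0,"dz":-0.4,"spin":0,"grip":15},
  {"dx":-0.1,"dy":0,"dz":-0.5,"spin":0,"grip":15},
  {"dx":-0.1,"dy":0,"dz":-0.55,"spin":0,"grip":15},
  {"dx":-0.1,"dy":0,"dz":-0.6,"spin":0,"grip":15},
  {"dx":-0.1,"dy":0,"dz":-0.6,"spin":0,"grip":15},
  {"dx":-0.1,"dy":0,"dz":-0.6,"spin":0,"grip":15},
])

```text
time_s: 23.23
tcp_pos: [0.5783, 0.367, 0.0344]
eef_rot: [180.0, -0.0, -0.1]
contact_force: [0.6, 0.2, -0.8]
gripper_width: 0.0196
```

Request:
servo_tool([
  {"dx":0,"dy":0,"dz":-0.1,"spin":0,"grip":15},
  {"dx":0,"dy":0,"dz":-0.1,"spin":0,"grip":15},
  {"dx":0,"dy":0,"dz":-0.1,"spin":0,"grip":50},
  {"dx":0,"dy":0,"dz":-0.1,"spin":0,"grip":50},
  {"dx":0,"dy":0,"dz":-0.1,"spin":0,"grip":50},
  {"dx":0,"dy":0,"dz":-0.1,"spin":0,"grip":50},
  {"dx":0,"dy":0,"dz":2,"spin":0,"grip":50},
  {"dx":0,"dy":0,"dz":6,"spin":0,"grip":50},
  {"dx":0,"dy":0,"dz":10,"spin":0,"grip":50},
  {"dx":0,"dy":0,"dz":14,"spin":0,"grip":50},
])

```text
time_s: 24.07
tcp_pos: [0.5781, 0.3666, 0.1756]
eef_rot: [179.9, 0.0, -0.1]
contact_force: [0.1, 1.3, 0.4]
gripper_width: 0.0439
```

Request:
servo_tool([
  {"dx":-2,"dy":-3,"dz":2,"spin":0,"grip":60},
  {"dx":-4,"dy":-6,"dz":4,"spin":0,"grip":60},
  {"dx":-6,"dy":-9,"dz":6,"spin":0,"grip":60},
  {"dx":-8,"dy":-12,"dz":8,"spin":0,"grip":60},
  {"dx":-9,"dy":-13,"dz":8,"spin":0,"grip":60},
  {"dx":-9,"dy":-13,"dz":8,"spin":0,"grip":60},
  {"dx":-9,"dy":-13,"dz":8,"spin":0,"grip":60},
  {"dx":-9,"dy":-13,"dz":8,"spin":0,"grip":60},
  {"dx":-9,"dy":-13,"dz":8,"spin":0,"grip":60},
  {"dx":-9,"dy":-13,"dz":8,"spin":0,"grip":60},
])

```text
time_s: 24.9
tcp_pos: [0.4886, 0.2375, 0.2534]
eef_rot: [179.9, 0.1, -0.1]
contact_force: [-0.8, 0.1, -0.0]
gripper_width: 0.0526
```

Run:
```python
from h import *
im,cal=wshot('w14');s=r.get_state();print(s['tcp_pos'],s['eef_rot'],s['contact_force'])
cv2.imwrite('pics/o14.png',np.hstack([ortho(im,cal,.018,.38,.66,.2,.42,1.8),ortho(im,cal,.054,.38,.66,.2,.42,1.8)]))
```

```text
[0.48853923 0.23746945 0.25342973] [ 1.79928168e+02  6.87658119e-02 -8.93392994e-02] [-0.40650061 -0.74797802  0.44039476]
```

View pics/o14.png

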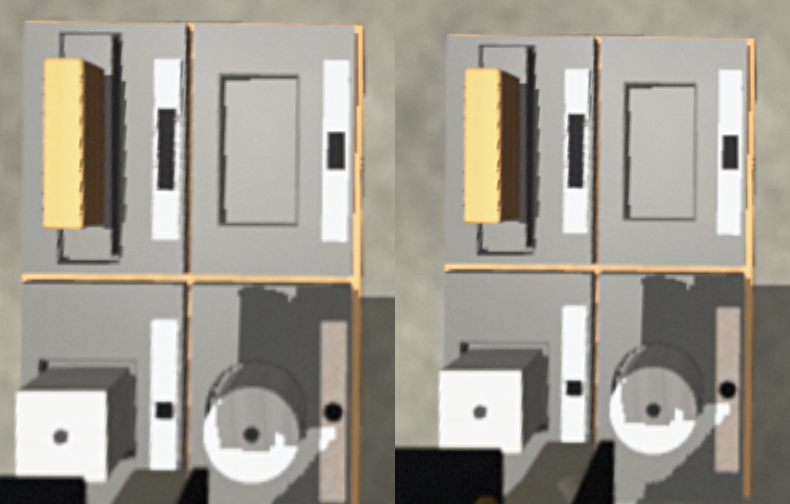

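Scraper, square (480,411) and round (653,410) are all seated in their pockets. Next, the stand and the rack.

Request:
servo_tool([
  {"dx":0,"dy":-4,"dz":1,"spin":0,"grip":60},
  {"dx":-1,"dy":-8,"dz":2,"spin":0,"grip":60},
  {"dx":-2,"dy":-12,"dz":3,"spin":0,"grip":60},
  {"dx":-2,"dy":-16,"dz":4,"spin":0,"grip":60},
  {"dx":-2,"dy":-20,"dz":5,"spin":0,"grip":60},
  {"dx":-2,"dy":-24,"dz":6,"spin":0,"grip":60},
  {"dx":-2,"dy":-28,"dz":7,"spin":0,"grip":60},
  {"dx":-2,"dy":-32,"dz":7,"spin":0,"grip":60},
  {"dx":-2,"dy":-36,"dz":7,"spin":0,"grip":60},
  {"dx":-2,"dy":-40,"dz":7,"spin":0,"grip":60},
])

```text
time_s: 25.78
tcp_pos: [0.4684, -0.1648, 0.3244]
eef_rot: [-180.0, -0.0, -0.1]
contact_force: [1.7, 0.7, 0.1]
gripper_width: 0.0528
```

Request:
servo_tool([
  {"dx":-1,"dy":-4,"dz":0,"spin":0,"grip":60},
  {"dx":-2,"dy":-8,"dz":0,"spin":0,"grip":60},
  {"dx":-3,"dy":-12,"dz":0,"spin":0,"grip":60},
  {"dx":-4,"dy":-14,"dz":0,"spin":0,"grip":60},
  {"dx":-5,"dy":-14,"dz":0,"spin":0,"grip":60},
  {"dx":-5,"dy":-14,"dz":0,"spin":0,"grip":60},
  {"dx":-5,"dy":-14,"dz":0,"spin":0,"grip":60},
  {"dx":-5,"dy":-14,"dz":0,"spin":0,"grip":60},
  {"dx":-5,"dy":-14,"dz":0,"spin":0,"grip":60},
  {"dx":-5,"dy":-14,"dz":0,"spin":0,"grip":60},
])

```text
time_s: 26.62
tcp_pos: [0.419, -0.3022, 0.3245]
eef_rot: [180.0, -0.0, -0.0]
contact_force: [-0.4, 0.6, -0.7]
gripper_width: 0.0526
```

Run:
```python
from h import *
im,cal=wshot('w15');s=r.get_state();print(s['tcp_pos'],s['eef_rot'],np.round(cal['extrinsics'],3)[:3,3])
a=ortho(im,cal,.038,.32,.64,-.39,-.23,2);b=ortho(im,cal,.119,.32,.64,-.39,-.23,2)
cv2.imwrite('pics/o15.png',cv2.resize(np.hstack([a,b]),None,fx=.9,fy=.9))
for d in r.cut_out('plate0_tab','wrist')[:4]+r.cut_out('rack','wrist')[:2]: print(d['p'],d['extent'])
```

```text
[ 0.41890156 -0.30227785  0.32443551] [ 1.79999242e+02 -6.59572738e-03 -1.94669365e-02] [ 0.497 -0.301  0.482]
0.89 [296.8, 199.2, 363.9, 228.0]
0.23 [32.7, 0.0, 59.6, 7.9]
0.84 [276.1, 15.5, 368.3, 116.3]
```

View pics/o15.png

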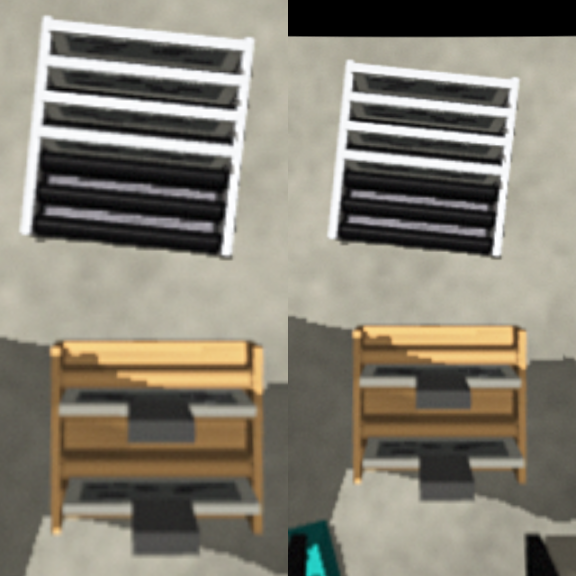

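The rack is turned about -6.3°. Its four far slots hold filed plates, and the two near ones, at rows ~187 and ~220 in the left panel, are free. Tab 1 is near (.420,-.3155) and tab 2 near (.370,-.3176). I'll grip the tabs across their 30 mm width.

Request:
servo_tool([
  {"dx":0,"dy":-0.6,"dz":-3,"spin":0,"grip":60},
  {"dx":0,"dy":-1.3,"dz":-6,"spin":0,"grip":60},
  {"dx":0,"dy":-1.3,"dz":-9,"spin":0,"grip":60},
  {"dx":0,"dy":-1.3,"dz":-12,"spin":0,"grip":60},
  {"dx":0,"dy":-1.3,"dz":-14,"spin":0,"grip":60},
  {"dx":0,"dy":-1.3,"dz":-14,"spin":0,"grip":60},
  {"dx":0,"dy":-1.3,"dz":-14,"spin":0,"grip":60},
  {"dx":0,"dy":-1.3,"dz":-14,"spin":0,"grip":60},
  {"dx":0,"dy":-1.3,"dz":-14,"spin":0,"grip":60},
  {"dx":0,"dy":-1.3,"dz":-14,"spin":0,"grip":60},
])

```text
time_s: 27.6
tcp_pos: [0.4192, -0.3163, 0.1861]
eef_rot: [179.9, -0.2, -0.1]
contact_force: [0.2, 0.2, 0.0]
gripper_width: 0.0527
```

Run:
```python
from h import *
im,cal=wshot('w16');s=r.get_state();print(s['tcp_pos'],s['eef_rot'],np.round(cal['extrinsics'],3)[:3,3],s['gripper_width'])
a=ortho(im,cal,.127,.40,.46,-.38,-.26,4)   # tab top
i15=cv2.imread('pics/w15.png');c15=np.load('pics/w15.npy',allow_pickle=True).item()
b=ortho(i15,c15,.038,.485,.555,-.38,-.23,4); c=ortho(i15,c15,.078,.51,.63,-.38,-.23,4)
H=np.zeros((240+280,600*1,3),'u1');H[:240,:480]=a;H[240:520,:b.shape[1]]=b
cv2.imwrite('pics/o16.png',H)
g=cv2.cvtColor(c,cv2.COLOR_BGR2GRAY)
# filed plate ridges: bright row centres along columns
for col in range(100,520,100):
    p=g[:,col].astype(int); on=p>190; ed=np.flatnonzero(np.diff(on.astype(int))); print(round(-.23-col/4000,4),[round(.63-e/4000,4) for e in ed])
```

```text
[ 0.41903132 -0.31619243  0.18580829] [ 1.79952804e+02 -1.33939985e-01 -9.25281821e-02] [ 0.497 -0.315  0.344] 0.05258925417623459
-0.255 [np.float64(0.5965), np.float64(0.5448)]
-0.28 [np.float64(0.616), np.float64(0.6105), np.float64(0.5973), np.float64(0.5923), np.float64(0.579), np.float64(0.574), np.float64(0.5612), np.float64(0.556)]
-0.305 [np.float64(0.6132), np.float64(0.6075), np.float64(0.5948), np.float64(0.5895), np.float64(0.5765), np.float64(0.5715), np.float64(0.5585), np.float64(0.5532)]
-0.33 [np.float64(0.611), np.float64(0.6052), np.float64(0.592), np.float64(0.587), np.float64(0.5738), np.float64(0.5688), np.float64(0.5558), np.float64(0.5508)]
-0.355 [np.float64(0.6082), np.float64(0.6022), np.float64(0.5893), np.float64(0.5845), np.float64(0.5712), np.float64(0.5662), np.float64(0.5572), np.float64(0.5175)]
```

View pics/o16.png

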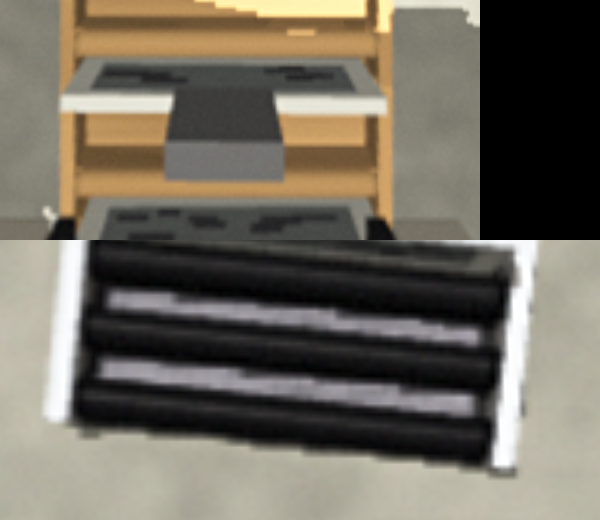

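Tab 1's top is at (224,161), world (.4198,-.316), with yaw near 0. The filed-plate ridges put the free slots at about (.5375,-.3033) and (.520,-.3014), yaw -6.05°. Gripping plate 1.

Request:
servo_tool([
  {"dx":0.1,"dy":0,"dz":-3,"spin":0,"grip":60},
  {"dx":0.1,"dy":0,"dz":-5,"spin":0,"grip":60},
  {"dx":0.1,"dy":0,"dz":-7,"spin":0,"grip":60},
  {"dx":0.1,"dy":0,"dz":-9,"spin":0,"grip":60},
  {"dx":0.1,"dy":0,"dz":-9.8,"spin":0,"grip":60},
  {"dx":0.1,"dy":0,"dz":-9.8,"spin":0,"grip":25},
  {"dx":0.1,"dy":0,"dz":-9.8,"spin":0,"grip":25},
  {"dx":0.1,"dy":0,"dz":-9.8,"spin":0,"grip":25},
  {"dx":0.1,"dy":0,"dz":-9.8,"spin":0,"grip":25},
  {"dx":0.1,"dy":0,"dz":-9.8,"spin":0,"grip":25},
], squeeze=15)

```text
time_s: 28.48
tcp_pos: [0.4201, -0.3163, 0.0876]
eef_rot: [180.0, -0.1, -0.1]
contact_force: [1.2, -1.4, 2.7]
gripper_width: 0.0298
```

Run:
```python
from h import *
s=r.get_state();print(s['tcp_pos'],s['eef_rot'],s['gripper_width'],s['contact_force'])
```

```text
[ 0.4200698  -0.31627869  0.08758507] [ 1.79954478e+02 -1.16653451e-01 -9.33690137e-02] 0.0297566593986724 [ 1.16548871 -1.40926218  2.66705446]
```

Request:
servo_tool([
  {"dx":0,"dy":0,"dz":1,"spin":0,"grip":25},
  {"dx":0,"dy":0,"dz":3,"spin":0,"grip":25},
  {"dx":0,"dy":0,"dz":5,"spin":0,"grip":25},
  {"dx":0,"dy":0,"dz":7,"spin":0,"grip":25},
  {"dx":2,"dy":0.5,"dz":8,"spin":-0.05,"grip":25},
  {"dx":5,"dy":1,"dz":8,"spin":-0.104,"grip":25},
  {"dx":8,"dy":1.3,"dz":8,"spin":-0.104,"grip":25},
  {"dx":10.5,"dy":1.3,"dz":8,"spin":-0.104,"grip":25},
  {"dx":11.7,"dy":1.3,"dz":8,"spin":-0.104,"grip":25},
  {"dx":11.7,"dy":1.3,"dz":8,"spin":-0.104,"grip":25},
])

```text
time_s: 29.32
tcp_pos: [0.5385, -0.3028, 0.1666]
eef_rot: [180.0, -0.0, -6.0]
contact_force: [-0.4, 0.2, -0.0]
gripper_width: 0.0299
```

Request:
servo_tool([
  {"dx":0,"dy":0,"dz":0,"spin":0,"grip":25},
  {"dx":0,"dy":0,"dz":0,"spin":0,"grip":25},
  {"dx":0,"dy":0,"dz":0,"spin":0,"grip":25},
  {"dx":0,"dy":0,"dz":0,"spin":0,"grip":25},
  {"dx":0,"dy":0,"dz":0,"spin":0,"grip":25},
  {"dx":0,"dy":0,"dz":0,"spin":0,"grip":25},
  {"dx":0,"dy":0,"dz":0,"spin":0,"grip":25},
  {"dx":0,"dy":0,"dz":0,"spin":0,"grip":25},
  {"dx":0,"dy":0,"dz":0,"spin":0,"grip":25},
  {"dx":0,"dy":0,"dz":0,"spin":0,"grip":25},
])

```text
time_s: 30.15
tcp_pos: [0.5363, -0.303, 0.1664]
eef_rot: [180.0, 0.0, -6.1]
contact_force: [0.5, 0.6, -0.5]
gripper_width: 0.0301
```

Run:
```python
from h import *
im,cal=wshot('w17');s=r.get_state();print(s['tcp_pos'],s['eef_rot'],s['gripper_width'],np.round(cal['extrinsics'],3)[:3,3])
c=ortho(im,cal,.078,.53,.63,-.38,-.23,4); g=cv2.cvtColor(c,cv2.COLOR_BGR2GRAY)
for col in range(150,520,60):
    p=g[:,col].astype(int); on=p>190; ed=np.flatnonzero(np.diff(on.astype(int))); print(round(-.23-col/4000,4),[float(round(.63-e/4000,4)) for e in ed])
cv2.imwrite('pics/o17.png',np.vstack([c,ortho(im,cal,s['tcp_pos'][2]-.01,.50,.58,-.38,-.23,4)])[:600])
```

```text
[ 0.53630616 -0.30292824  0.1663662 ] [-1.79997755e+02  5.95460395e-03 -6.06187615e+00] 0.029432610144766662 [ 0.614 -0.31   0.324]
-0.2675 [0.6168, 0.6118, 0.5988, 0.5938, 0.5808, 0.5755]
-0.2825 [0.6155, 0.61, 0.5975, 0.5923, 0.579, 0.574]
-0.2975 [0.6138, 0.6085, 0.5958, 0.5908, 0.5775, 0.5725]
-0.3125 [0.612, 0.607, 0.5943, 0.589, 0.576, 0.5708]
-0.3275 [0.6108, 0.6052, 0.5925, 0.5875, 0.5748, 0.5692, 0.5565, 0.5548]
-0.3425 [0.609, 0.6038, 0.591, 0.5858, 0.573, 0.5675]
-0.3575 [0.6148, 0.602, 0.6008, 0.5685]
```

View pics/o17.png

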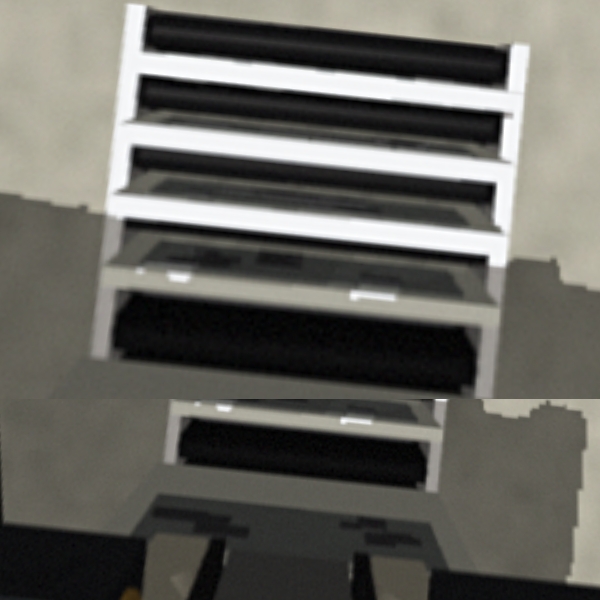

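Request:
servo_tool([
  {"dx":0.15,"dy":0,"dz":-1,"spin":0,"grip":25},
  {"dx":0.15,"dy":0,"dz":-2.5,"spin":0,"grip":25},
  {"dx":0.15,"dy":0,"dz":-3.5,"spin":0,"grip":25},
  {"dx":0.15,"dy":0,"dz":-4,"spin":0,"grip":25},
  {"dx":0.15,"dy":0,"dz":-4.3,"spin":0,"grip":25},
  {"dx":0.15,"dy":0,"dz":-4.6,"spin":0,"grip":25},
  {"dx":0.15,"dy":0,"dz":-4.9,"spin":0,"grip":25},
  {"dx":0.15,"dy":0,"dz":-5.2,"spin":0,"grip":25},
  {"dx":0.15,"dy":0,"dz":-5.5,"spin":0,"grip":25},
  {"dx":0.15,"dy":0,"dz":-5.8,"spin":0,"grip":25},
])

```text
time_s: 31.03
tcp_pos: [0.538, -0.303, 0.1084]
eef_rot: [180.0, -0.0, -6.1]
contact_force: [0.6, -0.6, -0.1]
gripper_width: 0.0299
```

Run:
```python
from h import *
s=r.get_state();print(s['tcp_pos'],s['eef_rot'],s['gripper_width'],s['contact_force'],s['moment'])
```

```text
[ 0.53797217 -0.30300864  0.1084482 ] [ 1.79994426e+02 -3.23347951e-02 -6.05991120e+00] 0.029852507868698207 [ 0.60401327 -0.57125435 -0.07793167] [-0.04945447 -0.00618174 -0.00035131]
```

In the slot, 9 mm below the lips, with no force. Going down to the floor.

Request:
servo_tool([
  {"dx":0,"dy":0,"dz":-0.3,"spin":0,"grip":25},
  {"dx":0,"dy":0,"dz":-0.6,"spin":0,"grip":25},
  {"dx":0,"dy":0,"dz":-0.9,"spin":0,"grip":25},
  {"dx":0,"dy":0,"dz":-1.2,"spin":0,"grip":25},
  {"dx":0,"dy":0,"dz":-1.4,"spin":0,"grip":25},
  {"dx":0,"dy":0,"dz":-1.6,"spin":0,"grip":25},
  {"dx":0,"dy":0,"dz":-1.8,"spin":0,"grip":25},
  {"dx":0,"dy":0,"dz":-1.95,"spin":0,"grip":25},
  {"dx":0,"dy":0,"dz":-2.05,"spin":0,"grip":25},
  {"dx":0,"dy":0,"dz":-2.05,"spin":0,"grip":25},
])

```text
time_s: 31.87
tcp_pos: [0.5377, -0.303, 0.0877]
eef_rot: [-180.0, 0.0, -6.1]
contact_force: [-1.4, 0.5, -1.4]
gripper_width: 0.0303
```

Run:
```python
from h import *
s=r.get_state();print(s['tcp_pos'],s['gripper_width'],s['contact_force'],s['moment'])
```

```text
[ 0.53774421 -0.30298116  0.08773765] 0.030316433390700937 [-1.38164304  0.51210105 -1.3668937 ] [-0.04490413  0.05535007 -0.00493571]
```

Request:
servo_tool([
  {"dx":0,"dy":0,"dz":0,"spin":0,"grip":60},
  {"dx":0,"dy":0,"dz":0,"spin":0,"grip":60},
  {"dx":0,"dy":0,"dz":0,"spin":0,"grip":60},
  {"dx":0,"dy":0,"dz":0,"spin":0,"grip":60},
  {"dx":0,"dy":0,"dz":2,"spin":0,"grip":60},
  {"dx":0,"dy":0,"dz":5,"spin":0,"grip":60},
  {"dx":0,"dy":0,"dz":8,"spin":0,"grip":60},
  {"dx":-2,"dy":0,"dz":10,"spin":0,"grip":60},
  {"dx":-5,"dy":0,"dz":10,"spin":0,"grip":60},
  {"dx":-8,"dy":0,"dz":10,"spin":0,"grip":60},
])

```text
time_s: 32.7
tcp_pos: [0.4581, -0.3031, 0.1893]
eef_rot: [180.0, -0.2, -6.0]
contact_force: [-1.2, 0.1, -0.5]
gripper_width: 0.0527
```

Request:
servo_tool([
  {"dx":-3,"dy":-0.5,"dz":0,"spin":0.05,"grip":60},
  {"dx":-6,"dy":-1,"dz":0,"spin":0.104,"grip":60},
  {"dx":-8.7,"dy":-1.5,"dz":0,"spin":0.104,"grip":60},
  {"dx":-8.7,"dy":-1.5,"dz":0,"spin":0.104,"grip":60},
  {"dx":-8.7,"dy":-1.5,"dz":0,"spin":0.104,"grip":60},
  {"dx":-8.7,"dy":-1.5,"dz":0,"spin":0.104,"grip":60},
  {"dx":-8.7,"dy":-1.5,"dz":0,"spin":0.104,"grip":60},
  {"dx":-8.7,"dy":-1.5,"dz":0,"spin":0.104,"grip":60},
  {"dx":-8.7,"dy":-1.5,"dz":0,"spin":0.104,"grip":60},
  {"dx":-8.7,"dy":-1.5,"dz":0,"spin":0.104,"grip":60},
])

```text
time_s: 33.53
tcp_pos: [0.3712, -0.3178, 0.1876]
eef_rot: [-180.0, 0.0, -0.1]
contact_force: [0.1, 0.3, 0.0]
gripper_width: 0.0522
```

Run:
```python
from h import *
im,cal=wshot('w18');s=r.get_state();print(s['tcp_pos'],s['eef_rot'],s['gripper_width'],np.round(cal['extrinsics'],3)[:3,3])
a=ortho(im,cal,.127,.35,.41,-.38,-.26,4)
b=ortho(im,cal,.127,.48,.58,-.38,-.24,4)
H=np.zeros((600,560,3),'u1');H[:240,:480]=a[:240,:480];bb=b[:360];H[240:240+bb.shape[0],:bb.shape[1]]=bb
cv2.imwrite('pics/o18.png',H)
```

```text
[ 0.37111938 -0.31782422  0.18763908] [-1.79989800e+02  3.34464543e-02 -7.76550288e-02] 0.052697924537281046 [ 0.449 -0.317  0.345]
```

View pics/o18.png

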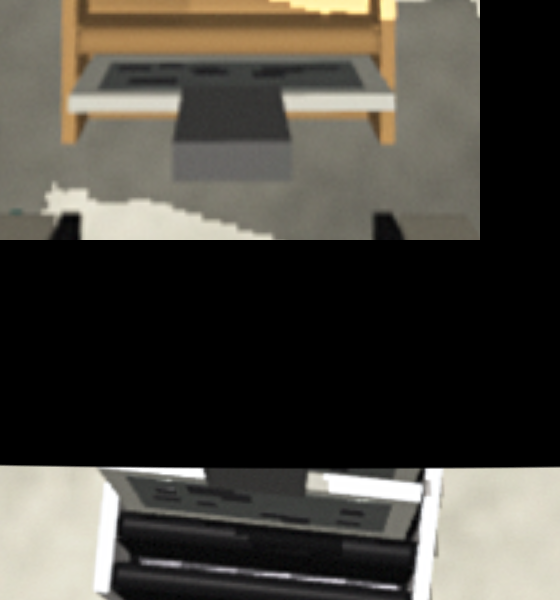

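Plate 1 stands in its slot (bottom of the view). Tab 2's top is at (232,162), world (.3695,-.318).

Request:
servo_tool([
  {"dx":-0.15,"dy":0,"dz":-3,"spin":0,"grip":60},
  {"dx":-0.15,"dy":0,"dz":-5,"spin":0,"grip":60},
  {"dx":-0.15,"dy":0,"dz":-7,"spin":0,"grip":60},
  {"dx":-0.15,"dy":0,"dz":-9,"spin":0,"grip":60},
  {"dx":-0.15,"dy":0,"dz":-10,"spin":0,"grip":60},
  {"dx":-0.15,"dy":0,"dz":-10,"spin":0,"grip":25},
  {"dx":-0.15,"dy":0,"dz":-10,"spin":0,"grip":25},
  {"dx":-0.15,"dy":0,"dz":-10,"spin":0,"grip":25},
  {"dx":-0.15,"dy":0,"dz":-10,"spin":0,"grip":25},
  {"dx":-0.15,"dy":0,"dz":-10,"spin":0,"grip":25},
], squeeze=15)

```text
time_s: 34.42
tcp_pos: [0.3699, -0.3182, 0.0888]
eef_rot: [180.0, -0.1, -0.1]
contact_force: [-0.5, 1.1, -1.4]
gripper_width: 0.0299
```

Request:
servo_tool([
  {"dx":0,"dy":0,"dz":1,"spin":0,"grip":25},
  {"dx":0,"dy":0,"dz":3,"spin":0,"grip":25},
  {"dx":0,"dy":0,"dz":5,"spin":0,"grip":25},
  {"dx":0,"dy":0,"dz":7,"spin":0,"grip":25},
  {"dx":2,"dy":0.5,"dz":8,"spin":-0.05,"grip":25},
  {"dx":5,"dy":1,"dz":8,"spin":-0.104,"grip":25},
  {"dx":8,"dy":1.7,"dz":8,"spin":-0.104,"grip":25},
  {"dx":11,"dy":1.7,"dz":8,"spin":-0.104,"grip":25},
  {"dx":12,"dy":1.7,"dz":8,"spin":-0.104,"grip":25},
  {"dx":12,"dy":1.7,"dz":8,"spin":-0.104,"grip":25},
])

```text
time_s: 35.25
tcp_pos: [0.4916, -0.3008, 0.1678]
eef_rot: [180.0, -0.0, -6.0]
contact_force: [-0.2, -0.2, -0.2]
gripper_width: 0.0301
```

Run:
```python
from h import *
im,cal=wshot('w19');s=r.get_state();print(s['tcp_pos'],s['eef_rot'],s['gripper_width'],s['contact_force'])
cv2.imwrite('pics/o19.png',np.vstack([ortho(im,cal,.127,.50,.58,-.38,-.24,4),ortho(im,cal,.078,.50,.57,-.38,-.24,4)])[:600])
```

```text
[ 0.48988096 -0.30069096  0.16764856] [-1.79988605e+02  2.79212100e-02 -6.02183426e+00] 0.02992323748212278 [-0.08105126  0.5445909  -0.27470375]
```

The viewer limit is reached, so I continue with numeric checks.

Request:
servo_tool([
  {"dx":1,"dy":0,"dz":0,"spin":0,"grip":25},
  {"dx":2,"dy":0,"dz":0,"spin":0,"grip":25},
  {"dx":3,"dy":0,"dz":0,"spin":0,"grip":25},
  {"dx":3,"dy":0,"dz":0,"spin":0,"grip":25},
  {"dx":3,"dy":0,"dz":0,"spin":0,"grip":25},
  {"dx":3,"dy":0,"dz":0,"spin":0,"grip":25},
  {"dx":3,"dy":0,"dz":0,"spin":0,"grip":25},
  {"dx":3,"dy":0,"dz":0,"spin":0,"grip":25},
  {"dx":3,"dy":0,"dz":0,"spin":0,"grip":25},
  {"dx":3,"dy":0,"dz":0,"spin":0,"grip":25},
])

```text
time_s: 36.13
tcp_pos: [0.5192, -0.301, 0.1681]
eef_rot: [180.0, -0.0, -6.1]
contact_force: [0.3, 1.0, 0.1]
gripper_width: 0.0301
```

Run:
```python
from h import *
im,cal=wshot('w20');s=r.get_state();print(s['tcp_pos'],s['eef_rot'],s['gripper_width'])
c=ortho(im,cal,.078,.51,.63,-.38,-.23,4); g=cv2.GaussianBlur(cv2.cvtColor(c,cv2.COLOR_BGR2GRAY),(9,3),0)
for col in (140,190,420,470):
    p=g[:,col].astype(int); d=np.diff(p); e=[i for i in range(1,len(d)-1) if abs(d[i])>10 and abs(d[i])>=abs(d[i-1]) and abs(d[i])>abs(d[i+1])]
    print(round(-.23-col/4000,4),[(float(round(.63-i/4000,4)),int(d[i])) for i in e])
```

```text
[ 0.51921269 -0.30097357  0.16802447] [-1.79999693e+02 -9.08125352e-03 -6.06527879e+00] 0.02986163977230375
-0.265 [(0.6268, 15), (0.617, 22), (0.6118, -26), (0.5993, 35), (0.5938, -57), (0.5807, 24), (0.5757, -46), (0.57, 12), (0.5695, 11), (0.5633, 25), (0.5573, -40), (0.5545, 11), (0.544, 12), (0.5385, -28), (0.5242, 11), (0.5238, 11)]
-0.2775 [(0.6232, -30), (0.6158, 54), (0.61, -25), (0.598, 36), (0.5923, -55), (0.584, 13), (0.58, 25), (0.5745, -44), (0.5685, 12), (0.5617, 28), (0.5557, -41), (0.5533, 12), (0.5373, -28), (0.5225, 11)]
-0.335 [(0.617, -29), (0.6095, 48), (0.6042, -36), (0.6018, -11), (0.5917, 34), (0.5863, -53), (0.578, 13), (0.5765, -11), (0.574, 34), (0.5683, -53), (0.5625, 12), (0.5555, 22), (0.5505, -33), (0.55, -32), (0.547, 13), (0.5373, 11), (0.5368, 12), (0.5312, -25), (0.5168, 12), (0.5162, 11)]
-0.3475 [(0.6158, -26), (0.6082, 51), (0.603, -42), (0.6005, -11), (0.5905, 38), (0.585, -51), (0.576, 14), (0.5727, 29), (0.567, -53), (0.561, 11), (0.5543, 26), (0.549, -34), (0.535, 11), (0.5297, -16)]
```

Request:
servo_tool([
  {"dx":0.1,"dy":0,"dz":-1,"spin":0,"grip":25},
  {"dx":0.1,"dy":0,"dz":-2.5,"spin":0,"grip":25},
  {"dx":0.1,"dy":0,"dz":-3.5,"spin":0,"grip":25},
  {"dx":0.1,"dy":0,"dz":-4,"spin":0,"grip":25},
  {"dx":0.1,"dy":0,"dz":-4.3,"spin":0,"grip":25},
  {"dx":0.1,"dy":0,"dz":-4.6,"spin":0,"grip":25},
  {"dx":0.1,"dy":0,"dz":-4.9,"spin":0,"grip":25},
  {"dx":0.1,"dy":0,"dz":-5.2,"spin":0,"grip":25},
  {"dx":0.1,"dy":0,"dz":-5.5,"spin":0,"grip":25},
  {"dx":0.1,"dy":0,"dz":-5.8,"spin":0,"grip":25},
])

```text
time_s: 37.02
tcp_pos: [0.5205, -0.301, 0.1099]
eef_rot: [180.0, -0.0, -6.1]
contact_force: [-0.6, -0.9, -0.6]
gripper_width: 0.0295
```

Run:
```python
from h import *
s=r.get_state();print(s['tcp_pos'],s['gripper_width'],s['contact_force'],s['moment'])
```

```text
[ 0.52047294 -0.30099314  0.10992382] 0.029477056942446296 [-0.55316145 -0.88834047 -0.61879751] [-0.04389889 -0.00370593 -0.0129842 ]
```

Request:
servo_tool([
  {"dx":0,"dy":0,"dz":-0.3,"spin":0,"grip":25},
  {"dx":0,"dy":0,"dz":-0.6,"spin":0,"grip":25},
  {"dx":0,"dy":0,"dz":-0.9,"spin":0,"grip":25},
  {"dx":0,"dy":0,"dz":-1.2,"spin":0,"grip":25},
  {"dx":0,"dy":0,"dz":-1.4,"spin":0,"grip":25},
  {"dx":0,"dy":0,"dz":-1.6,"spin":0,"grip":25},
  {"dx":0,"dy":0,"dz":-1.8,"spin":0,"grip":25},
  {"dx":0,"dy":0,"dz":-2.0,"spin":0,"grip":25},
  {"dx":0,"dy":0,"dz":-2.1,"spin":0,"grip":25},
  {"dx":0,"dy":0,"dz":-2.1,"spin":0,"grip":25},
])

```text
time_s: 37.85
tcp_pos: [0.5203, -0.301, 0.0889]
eef_rot: [180.0, 0.0, -6.1]
contact_force: [0.3, -0.3, -1.3]
gripper_width: 0.0301
```

Run:
```python
from h import *
s=r.get_state();print(s['tcp_pos'],s['gripper_width'],s['contact_force'],s['moment'])
```

```text
[ 0.52033687 -0.30100287  0.08885047] 0.030095869322408115 [ 0.31266147 -0.29932007 -1.28900136] [-0.00934364 -0.0194775  -0.02811675]
```

Request:
servo_tool([
  {"dx":0,"dy":0,"dz":0,"spin":0,"grip":60},
  {"dx":0,"dy":0,"dz":0,"spin":0,"grip":60},
  {"dx":0,"dy":0,"dz":0,"spin":0,"grip":60},
  {"dx":0,"dy":0,"dz":0,"spin":0,"grip":60},
  {"dx":0,"dy":0,"dz":2,"spin":0,"grip":60},
  {"dx":0,"dy":0,"dz":5,"spin":0,"grip":60},
  {"dx":0,"dy":0,"dz":8,"spin":0,"grip":60},
  {"dx":-1,"dy":0,"dz":11,"spin":0,"grip":60},
  {"dx":-3,"dy":0,"dz":14,"spin":0,"grip":60},
  {"dx":-4,"dy":0,"dz":16,"spin":0.1,"grip":60},
])

```text
time_s: 38.68
tcp_pos: [0.4797, -0.3012, 0.2521]
eef_rot: [179.9, -0.1, -0.4]
contact_force: [0.5, -0.2, 0.5]
gripper_width: 0.053
```

Run:
```python
from h import *
im,cal=wshot('w21');s=r.get_state();print(s['tcp_pos'],np.round(cal['extrinsics'],3)[:3,3],s['gripper_width'])
for d in r.cut_out('plate0_tab','wrist')[:5]:
    print(round(d['p'],2),np.round(d['extent']),int(d['mask'].sum()))
# tab top faces: edges along x at z=.127 through y=-.302 and along y
c=ortho(im,cal,.127,.50,.56,-.36,-.25,4); g=cv2.GaussianBlur(cv2.cvtColor(c,cv2.COLOR_BGR2GRAY),(7,3),0)
for col in (180,215,240):
    p=g[:,col].astype(int); print(round(-.25-col/4000,4),p[::6].tolist())
def edges(p,th=6):
    d=np.diff(p.astype(int)); return [(i,int(d[i])) for i in range(1,len(d)-1) if abs(d[i])>th and abs(d[i])>=abs(d[i-1]) and abs(d[i])>abs(d[i+1])]
for col in (180,215,240): print([(float(round(.56-i/4000,4)),v) for i,v in edges(g[:,col])])
g2=cv2.GaussianBlur(cv2.cvtColor(c,cv2.COLOR_BGR2GRAY),(3,5),0)
for x in (.538,.5203): print(x,[(float(round(-.25-i/4000,4)),v) for i,v in edges(g2[int((.56-x)*4000)])])
```

```text
[ 0.4799341  -0.30201817  0.25600367] [ 0.557 -0.301  0.41 ] 0.05246803840709169
0.65 [275. 141. 358. 168.] 1081
-0.295 [75, 214, 247, 247, 166, 17, 27, 40, 21, 49, 82, 65, 135, 175, 175, 174, 175, 174, 162, 114, 47, 44, 44, 73, 142, 171, 170, 168, 169, 168, 169, 173, 159, 103, 94, 92, 92, 92, 91, 89]
-0.3038 [19, 120, 243, 247, 240, 88, 14, 40, 28, 21, 67, 71, 83, 155, 174, 174, 172, 172, 172, 146, 83, 47, 42, 45, 104, 159, 167, 168, 168, 167, 167, 166, 153, 97, 83, 85, 85, 88, 88, 88]
-0.31 [14, 48, 212, 248, 247, 152, 15, 28, 37, 18, 63, 94, 58, 132, 171, 171, 170, 170, 170, 160, 109, 45, 41, 42, 74, 145, 166, 166, 166, 165, 165, 166, 155, 102, 83, 86, 89, 91, 93, 95]
[(0.5593, 29), (0.5538, -36), (0.5465, 10), (0.5448, -7), (0.5428, 15), (0.5418, 10), (0.531, -14), (0.525, 13), (0.524, 9), (0.5113, -10), (0.5108, -9)]
[(0.5583, 30), (0.5528, -37), (0.5455, 11), (0.5438, -7), (0.542, 15), (0.5415, 14), (0.5408, 9), (0.5305, -12), (0.5298, -9), (0.5243, 14), (0.5118, -11), (0.511, -9)]
[(0.558, 30), (0.5573, 26), (0.5528, -31), (0.5518, -26), (0.5455, 14), (0.5448, 12), (0.5438, -8), (0.5428, -9), (0.541, 16), (0.5398, 7), (0.5298, -13), (0.524, 13), (0.523, 12), (0.5118, -10), (0.5105, -9)]
0.538 [(-0.2562, 11), (-0.2607, -34), (-0.2853, 9), (-0.2863, 14), (-0.3193, 13), (-0.3427, 16), (-0.3468, -15), (-0.3478, -7)]
0.5203 [(-0.2545, 9), (-0.255, 9), (-0.2555, 8), (-0.2585, -10), (-0.259, -9), (-0.284, 17), (-0.285, 7), (-0.3147, -14), (-0.3175, 14), (-0.3453, -11)]
```

Run:
```python
from h import *
im=shot('top','t22');cal=r.get_calibration('top')
for n,z in [('round_c',.054),('square_c',.054),('scraper_c',.065),('offcut0_c',.02),('offcut1_c',.02)]:
    for d in r.cut_out(n,'top')[:4]:
        l,t,R,b=d['extent']; print(n,round(d['p'],2),np.round(d['extent']),np.round(px2w('top',((l+R)/2,(t+b)/2),z,cal)[:2],3))
old=cv2.imread('pics/t11.png'); o=ortho(im,cal,.006,.64,.735,-.16,.13,1); g=cv2.cvtColor(o,cv2.COLOR_BGR2GRAY)
print(cv2.absdiff(im,old)[148:190,250:350].max())
i0=cv2.imread('pics/top0.png')
for nm,(u0,v0,u1,v1) in dict(pucks=(210,150,230,172),jar=(385,138,412,165),flask=(170,135,210,172),puck1=(350,150,380,172),mug=(425,228,475,262)).items(): print(nm,float(cv2.absdiff(im,i0)[v0:v1,u0:u1].mean()))
# blocks by brightness
for n,b in [('sq',(.39,.48,.33,.41)),('rd',(.39,.48,.235,.32))]: print(n,[blobs(im,cal,.054,*b,lo,amin=800) for lo in (150,190)])
o=ortho(im,cal,.065,.5,.66,.32,.42,2);h=cv2.cvtColor(o,cv2.COLOR_BGR2HSV);m=((h[...,1]>70)&(h[...,2]>60)).astype('u1')
c=max(cv2.findContours(m,0,1)[0],key=cv2.contourArea);(u,v),wh,a=cv2.minAreaRect(c);print('scr',.66-v/2000,.42-u/2000,wh,a)
```

```text
round_c 0.5 [196. 239. 211. 254.] [0.433 0.267]
square_c 0.78 [161. 241. 178. 259.] [0.423 0.368]
square_c 0.73 [354. 114. 371. 136.] [ 0.808 -0.224]
square_c 0.54 [354. 287. 372. 310.] [ 0.275 -0.214]
scraper_c 0.77 [166. 179. 181. 221.] [0.575 0.356]
scraper_c 0.39 [260. 173. 271. 178.] [0.648 0.076]
scraper_c 0.21 [178. 139. 205. 164.] [0.726 0.306]
offcut0_c 0.63 [263. 173. 270. 179.] [0.654 0.08 ]
160
pucks 9.597727272727273
jar 11.18061271147691
flask 10.327927927927927
puck1 15.047979797979798
mug 34.684705882352944
sq [[(0.43, 0.3733, 47.5, 46.0, np.float32(-90.0))], [(0.429, 0.3735, 39.0, 37.0, np.float32(0.0))]]
rd [[(0.4085, 0.3158, 35.0, 8.5, np.float32(0.0)), (0.4302, 0.2777, 50.5, 47.5, np.float32(0.0)), (0.458, 0.315, 44.0, 10.0, np.float32(0.0))], [(0.4312, 0.2777, 39.5, 39.5, np.float32(0.0))]]
scr 0.576250015258789 0.3622500076293945 (58.99999237060547, 168.99996948242188) 0.0
```

```bash
python3 -c "
from plant import r
print(r.close_job(), r.get_state()['time_s'])"
```

```text
the job is handed in; nothing more can be done
the job is handed in; nothing more can be done
```

The bench is cleared and the job handed in at about 39 s of the 210 s; `r.close_job()` gives no verdict. No bar block was on the plate. The other two blocks, both offcuts, the scraper and both comparison plates were all dealt with.

- **Blocks and scraper:** The round and square blocks and the scraper are in their own pockets. The last top view put them within about 4 mm of the pocket centres. An earlier wrist view showed all three seated, and no force built up as they went in.
- **Offcuts:** One push of the scraper took both offcuts, the white disc and the steel slice, into the tray.
    - **Resting position:** The slice stands on edge. The disc leans about 47° against the plate edge; I estimate its centre about 15 mm above the tray floor, against a 26 mm limit.
    - **Sweep force:** The wrist force reached 19 N at the end of the sweep as the scraper pressed on something, most likely the disc.
- **Comparison plates:** Both went to the slot floors at the height they had in the stand, with under 2 N. Their tabs measured within about 3 mm of the slot centre lines.

**Weaker checks:**
- The picture limit was reached before plate 2 went in, so it and the final state were checked only by numbers.
- The last network search for the slice in the top view found nothing, so its position rests on the earlier close view.
- The network's boxes in the last top view were up to about 10 mm off (they take in the block sides), so I went by my own edge measurements.
- The before/after picture difference was larger around the mug. I put that down to the arm and its shadow, since nothing came near it, but I did not check it further.

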